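Empty spent extraction cartridges through the tipping hopper

TASK

Put every spent cartridge lying on the bench into the steel tipping hopper while it is still locked upright. Then pull the spring lock pin up, turn it a quarter turn so that it stays out by itself, and tip the hopper all the way over with its red lever so that the cartridges drop into the yellow waste tub. Bring the hopper fully back upright, let the pin snap home so that it is locked again, and leave every cartridge in the tub and the other things on the bench undisturbed.

Things in the scene. Friction and masses are not known exactly. Their poses are not given: they have to be found in the camera images.
- cartridge_1: spent extraction cartridge, translucent white flanged barrel lying on its side, about 69 x 19 x 19 mm, long axis = its x; origin at the middle of its underside (as it lies at the start), 9.5 mm below its centre; takes a light grip of 10 to 20 N across the 19 mm anywhere. 3 to 5 are present
- cartridge_2: spent extraction cartridge, translucent white flanged barrel lying on its side, about 69 x 19 x 19 mm, long axis = its x; origin at the middle of its underside (as it lies at the start), 9.5 mm below its centre; takes a light grip of 10 to 20 N across the 19 mm anywhere. 3 to 5 are present
- cartridge_3: spent extraction cartridge, translucent white flanged barrel lying on its side, about 69 x 19 x 19 mm, long axis = its x; origin at the middle of its underside (as it lies at the start), 9.5 mm below its centre; takes a light grip of 10 to 20 N across the 19 mm anywhere. 3 to 5 are present
- cartridge_4: spent extraction cartridge, translucent white flanged barrel lying on its side, about 69 x 19 x 19 mm, long axis = its x; origin at the middle of its underside (as it lies at the start), 9.5 mm below its centre; takes a light grip of 10 to 20 N across the 19 mm anywhere. 3 to 5 are present
- cartridge_5: spent extraction cartridge, translucent white flanged barrel lying on its side, about 69 x 19 x 19 mm, long axis = its x; origin at the middle of its underside (as it lies at the start), 9.5 mm below its centre; takes a light grip of 10 to 20 N across the 19 mm anywhere. 3 to 5 are present
- stand: fixed blue stand; origin at bench level below the middle of the pivot line, which runs along stand x, 130 mm up. Hopper tips toward stand +y; lever and lock pin on the -x side. Foot 200 (x) x 150 (y) x 10 mm, middle at y = -45 mm. Posts 12 mm thick, 40 wide, at x = +-60 mm, 150 high. Pin block on the -x post: x -98 to -54 mm, y +-15 mm, top z = 209 mm
- hopper (a joint): tilt of the steel hopper, rad: 0 = upright (stop), 1.92 = tipped all the way (stop), positive toward stand +y and the tub. Locked at 0 (up to 0.1 rad of play) while the pin is in. Stiff pivot: stays where it is left; a push of about 4 to 7 N at the lever moves it
- hopper_floor (a point): middle of the hopper's inner floor, 90 mm (x) by 80 mm (y); axes as the stand when upright, z out of the floor. Upright it lies at stand (0, -75, 95) mm. Back wall upright, 40 mm to -y; pouring wall slopes from +40 mm outward to +95 mm at the rim. Flat rim 85 mm above the floor, so the mouth is 90 (x) x 135 (y) mm
- lever_grip (a point): middle of the red lever grip, a plain round bar 16 mm thick, 64 mm long, parallel to stand x, at stand x = -146 mm, 100 mm from the pivot line. Leans 55 degrees from vertical to stand -y at tilt 0 (grip at stand (-146, -82, 187) mm), 55 degrees to +y at full tilt; runs on a circle over the pivot and may turn between fingers that point down
- lock_pin (a joint): lift of the spring lock pin, m: 0 = home, hopper locked; hopper free above about 0.013; stop at 0.028. The spring pulls it down with about 4.5 N at home, 9 N when out. At a quarter turn it can rest in a notch at about 0.018
- pin_handle (a joint): turn of the pin handle about the vertical, rad: 0 = along stand x, in line with the deep slot (pin can drop home); about +1.57 or -1.57 = across the slot, over the rest notch; range +-1.75. Turns only when lifted at least 0.022, clear of the 3 mm ridges beside the notch; let down at a quarter turn it rests in the notch
- pin_grip (a point): middle of the black grip of the pin handle: flat bar 38 mm long (its x axis), 12 mm thick (y), 24 mm high; 234 mm above the bench when home, at stand (-83, 0); about 27 mm free below the middle of the grip to the pin block
- waste_tub: fixed yellow open tub, 150 (x) x 150 (y) x 60 mm high, walls 4 mm, origin at the middle of its underside, on the bench beside the stand on its +y side
- waste_tub_in (a point): middle of the tub's inner floor, axes as the tub
- tape_roll: bystander: yellow label tape roll lying flat, 66 mm across, 18 mm high, origin at the middle of its underside
- petri_dish: bystander: clear petri dish, 61 mm across, 15 mm high, origin at the middle of its underside
- timer: bystander: white bench timer, 42 x 62 x 62 mm, origin at the middle of its underside
There are look-alikes about, which are no part of the job. Leave any orange or pink look-alike of the cartridge_2 alone.

How it is judged:
By the outcome, as a careful person would: the job done as asked, in the order asked, and still so for the second after the job is handed in, with the robot touching nothing.
Of cartridge_1, cartridge_2, cartridge_3, cartridge_4, cartridge_5 only 3 to 5 are there at a start; the rules pass over those that are not, and their reading is None.
At some moment in a run one of cartridge_1, cartridge_2, cartridge_3, cartridge_4, cartridge_5 may be knocked a few centimetres aside while the robot is not near it.
Once in a run the grip may slacken for a moment while it holds something.
It also fails if it takes over 210 s, if anything falls off the work surface, if the arm or the gripper's body presses on something with over 40 N, if the wrist force passes 120 N, or if a joint passes its speed limit or range.

ROBOT

A 6-joint arm with a two-finger parallel gripper is mounted at the origin on a cart in front of the work surface, level with it; the furniture and walls round the work are solid. World frame = base frame: x ahead of the robot, y to its left, z up, the work surface at z = 0. Lengths are in mm, angles in rad, forces in N, time in s.
With the tool pointing down it reaches from about 375 to 925 mm from the base axis. Payload 5.7 kg.
Tool frame: the origin (TCP) lies between the finger pads; the fingertips stand arm.tip_extent ahead of it and the grasp point (between the pads) lies 11 mm behind it (arm.tip_extent is the distance from the TCP to the fingertips, in mm); z points along the fingers, y is the line along which they close (so a half turn about z gives the same grasp; the last joint's range is limited). The gripper opens to 88 mm and grips with 3 to 60 N. Pads are 20 mm wide; open, the fingers measure 115 mm over their backs; the gripper's body (75 mm by 178 mm) begins 61 mm behind the grasp point.
Start: joints at [1.182, 0.359, 1.51, -0, 1.272, -0.115], TCP at [162.229, 577.62, 230.623] pointing down, gripper open.
Joint ranges: [-2.97, 2.97], [-1.01, 2.36], [0.21, 2.38], [-0.96, 4.11], [0.2, 2.71], [-2.98, 2.98]. Speed limits (rad/s): [2.39, 2.39, 3.14, 3.14, 3.14, 3.14].

INTERFACE

Orientations are given as a 3x3 rotation matrix whose columns are the frame's x, y, z axes.
In Python, from bench import arm gives the robot as it stands.
- The arm moves only by the tool move_arm, never from a script. Its argument "deltas" is a list of rows, each an object with "delta_pos": the shift along the world's x, y, z in cm, a list of three; "twist": the turn about the world's z in rad. In form: [{"delta_pos": [tx, ty, tz], "twist": twist}, ...]. A call has exactly 5 rows; each row is the pose to reach, as a shift and turn from the pose commanded when the call began; what a row does not reach only later rows make up. A row lasts 1/12 s, in which the tool goes at most 41.7 mm and 7.16 degrees, less where a joint would pass 70% of its speed; a pose out of reach is approached as far as the arm can. A call with a gripper value outside its range is refused whole. "jaw" is the closure, from -1 (fully open) to 1 (shut), so that 0 is half open, set as the call begins (left out, the last holds). The fingers move at their own pace and stop on an object; "grip_force" is the grip in N (left out, the last holds). Time passes only in rows, so rows that repeat a pose let the fingers close, or fill a call up. It gives the time, the measured TCP pose, the force, the opening and the grip force at its end, in the units of the state.
- arm.sense(): the state, without advancing time (a new reading comes with each control period).
- arm.grab_frame(name): name is "side" or "top" or "wrist"; returns a dict with "image" (400x640x3 uint8, red, green, blue), "range_z" (400x640 float32, mm along the optical axis (not along the pixel's ray), 0 where there is no reading), "fx", "fy", "cx", "cy" (pixels), "xyz" and "attitude" of the camera in the world; the wrist camera has in their place "T_tool_cam" (4x4, takes a point from camera to tool coordinates, whose origin is the TCP and whose axes are the flange's). Camera axes: x right, y down, z forward; pixel columns grow to the right and rows downward; lengths in mm; the calibration is good to about 2 mm. A picture is of the moment at which its call begins: read the wrist's pose just before it.
- arm.sign_off(): hands the job in; it is judged then, once.
The state is a dict: "time_s": time; "joint_pos": joint angles; "joint_velocities": joint speeds; "tau": joint torques, N m; "tool_pos": TCP position; "ee_rot": TCP orientation; "wrist_force": force on the tool from outside, world axes, zero at the start; "torque": the same for the moment, N m; "grip_width": finger opening in mm; "grasp_force": force on a finger pad.
Only numpy, scipy, OpenCV 4.12 (cv2) and the standard library are available. Lean on these libraries where they do the work, as an engineer would, in place of code of your own. Each camera call takes 0.05 s, during which the arm holds its last target. There are 200 camera calls.

## Working session

There is one attempt and no reset: what is moved stays moved. The work goes in short steps, Python scripts to look and compute and a tool call to move; the robot and the scene stay as the last step left them, time stands still between calls to the robot, and variables do not carry over. Pictures are saved under pics/ and viewed, at most 14 in all, crops included, and the job is handed in when it is done.

Besides the shell and the picture viewer there is one more tool, called after ">>>" as name([rows], argument=value, ...), one row to a line, values as JSON. move_arm: Moves the arm, as the interface text tells. Its arguments: {"type":"object","properties":{"deltas":{"type":"array"},"jaw":{"type":"number"},"grip_force":{"type":"number"}},"required":["deltas"]}

```bash
ls; mkdir -p pics; cat > h.py <<'E'
import numpy as np, cv2, pickle
from bench import arm
def grab(n):
    s=arm.sense(); f=arm.grab_frame(n); f['state']=s
    if n=='wrist':
        T=np.eye(4); T[:3,:3]=np.array(s['ee_rot']); T[:3,3]=s['tool_pos']
        T=T@np.array(f['T_tool_cam'])
    else:
        T=np.eye(4); T[:3,:3]=np.array(f['attitude']); T[:3,3]=f['xyz']
    f['T']=T; pickle.dump(f,open(f'pics/{n}.pkl','wb')); return f
def load(n): return pickle.load(open(f'pics/{n}.pkl','rb'))
def save(f,name,crop=None,k=1):
    im=f['image'][:,:,::-1]
    if crop: u0,v0,u1,v1=crop; im=im[v0:v1,u0:u1]
    cv2.imwrite('pics/'+name,cv2.resize(im,None,fx=k,fy=k,interpolation=cv2.INTER_CUBIC))
def cloud(f):
    z=f['range_z']; v,u=np.mgrid[:z.shape[0],:z.shape[1]]
    P=np.stack([(u-f['cx'])/f['fx']*z,(v-f['cy'])/f['fy']*z,z],-1)
    return P@f['T'][:3,:3].T+f['T'][:3,3]
def px(f,u,v,zw=None):
    if zw is None: return cloud(f)[int(v),int(u)]
    d=f['T'][:3,:3]@np.array([(u-f['cx'])/f['fx'],(v-f['cy'])/f['fy'],1.]); o=f['T'][:3,3]
    return o+d*(zw-o[2])/d[2]
E
python3 - <<'E'
from h import *
for n in('top','side'):
    f=grab(n); save(f,n+'0.png',k=1.25); print(n,f['xyz'],f['fx'])
s=arm.sense(); print(s, arm.tip_extent)
E
```

```text
pics
top [ 214.4231762   -95.88983323 1521.34410707] 434.67493550980623
side [ 476.99160631 -944.57208154  825.22225919] 445.23522951116394
{'time_s': 0.1, 'joint_pos': array([ 1.18193802e+00,  3.59449452e-01,  1.51129628e+00, -9.12598028e-07,
        1.27249351e+00, -1.15085129e-01]), 'joint_velocities': array([ 0.000666  , -0.00026316, -0.00281006, -0.00095062,  0.00062835,
       -0.00049977]), 'tau': array([ 5.83515930e-05, -5.16342258e+01, -2.71407491e+01,  6.74772053e-02,
        2.75217189e-02, -2.17853665e-05]), 'tool_pos': array([161.9922428 , 577.10208597, 229.89445066]), 'ee_rot': array([[-9.62757628e-01,  2.70365235e-01, -6.23468656e-04],
       [ 2.70365889e-01,  9.62756441e-01, -1.52399176e-03],
       [ 1.88214073e-04, -1.63579935e-03, -9.99998644e-01]]), 'wrist_force': array([-1.03887965,  0.5162445 ,  0.54017029]), 'torque': array([ 0.02473329,  0.01098223, -0.06661636]), 'grasp_force': 0.0, 'grip_width': 87.92086493592579} 8.0
```

View pics/top0.png

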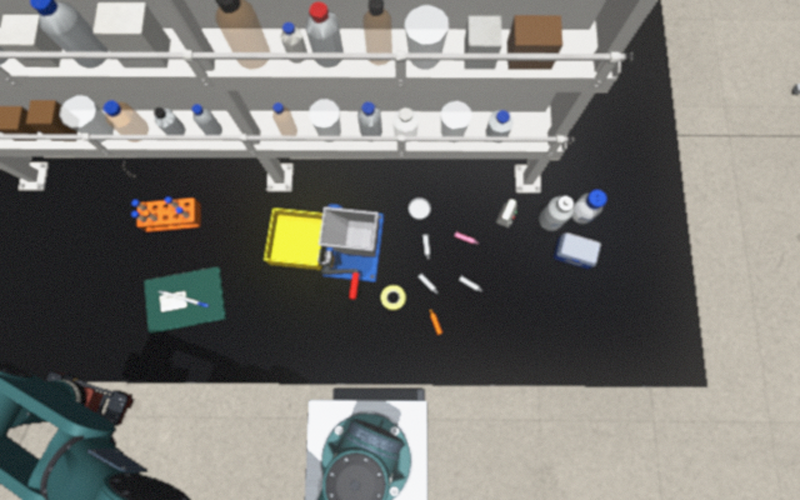

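View pics/side0.png

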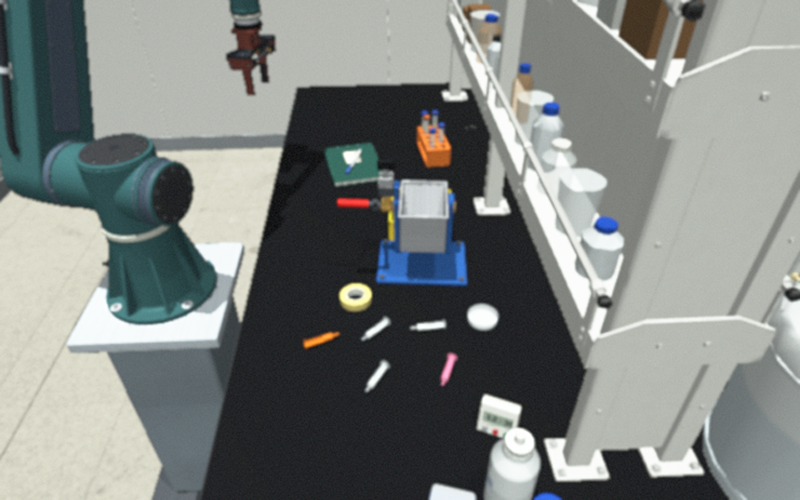

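Top view: white cartridges at (427,245), (428,284) and (470,284). Look-alikes are pink at (466,238), orange at (435,321), and the pen on the green mat at (185,300). The white flanged barrels match the description. A close crop will check them.

```bash
python3 - <<'E'
from h import *
f=load('top'); save(f,'crop1.png',(205,150,405,280),4)
C=cloud(f); 
hsv=cv2.cvtColor(f['image'],cv2.COLOR_RGB2HSV)
z=C[...,2]
def comp(m,name,amin=20):
    n,l,st,ce=cv2.connectedComponentsWithStats(m.astype(np.uint8))
    for i in range(1,n):
        if st[i,4]<amin: continue
        P=C[l==i]; 
        r=cv2.minAreaRect(P[:,:2].astype(np.float32))
        print(name,st[i],'med',np.median(P,0).round(1),'rect',np.round(r[0],1),np.round(r[1],1),round(r[2],1),'zmax',P[:,2].max().round(0))
h,s,v=hsv[...,0],hsv[...,1],hsv[...,2]
bench=np.zeros(h.shape,bool); bench[140:300,90:420]=1
comp(bench&(s<60)&(v>110)&(z<60),'white')
comp(bench&(h>20)&(h<35)&(s>120)&(v>100),'yellow')
comp(bench&((h<6)|(h>174))&(s>120)&(v>80),'red')
comp(bench&(h>100)&(h<125)&(s>120)&(v>80)&(z<30),'blue')
comp(bench&(s<60)&(z>150),'steel')
E
```

```text
white [213 140  21  14 272] med [764.7 270.1   6.2] rect [766.1 277.3] [79.1 55.6] 89.9 zmax 60.0
white [412 140   8  15 117] med [ 769.2 -434.9    5.3] rect [ 769.3 -435.7] [27.  55.3] 87.8 zmax 36.0
white [326 158  19  18 251] med [ 689.9 -138.3   14.9] rect [ 693.1 -138.4] [64.9 65.5] 66.6 zmax 23.0
white [399 159  14  22 141] med [ 666.9 -390.5   45.3] rect [ 682.5 -399.2] [35.9 89.7] 63.2 zmax 60.0
white [338 187   6  19  81] med [ 581.8 -159.5   11.8] rect [ 580.4 -159.3] [69.9 17.1] 6.6 zmax 20.0
white [335 219  14  15  79] med [ 471.1 -162.5   13.5] rect [ 471.8 -164.3] [64.5 17.8] 42.5 zmax 25.0
white [367 221  18  12  81] med [ 470.4 -281.4   11.9] rect [ 470.6 -282.4] [67.5 17.3] 58.4 zmax 22.0
white [127 232  32  18 386] med [415.6 546.8  13.9] rect [416.8 532.9] [ 60.4 114.8] 3.0 zmax 28.0
white [310 232  10  11  34] med [440.8 -68.4   6.1] rect [432.2 -68.1] [37.1 27.5] 26.8 zmax 29.0
yellow [ 211  166   46   50 1930] med [597.8 222.5   5.7] rect [433.1 135.7] [603.4 204.2] 28.0 zmax 1521.0
red [279 218   8  22 136] med [435.2  30.1 191.3] rect [340.1 -10.1] [300.3  49.4] 25.0 zmax 1521.0
blue [268 170  39  56 590] med [528.1  10.9   9.1] rect [582.5  31.5] [118.8 206.9] 83.3 zmax 29.0
blue [259 219  22   5  76] med [489.7  84.9   8.5] rect [491.1  92.8] [75.1 13.4] 85.0 zmax 16.0
blue [159 241   8   5  28] med [404.7 460.4  19.6] rect [404.5 461.3] [29.  11.8] 76.9 zmax 26.0
steel [255 165  48  48 703] med [573.5  90.7 178.1] rect [428.4  23. ] [462.  162.2] 9.7 zmax 1521.0
steel [265 216  21   3  41] med [472.3  59.4 167.5] rect [471.8  56.3] [67.4  7. ] 84.3 zmax 193.0
```

View pics/crop1.png

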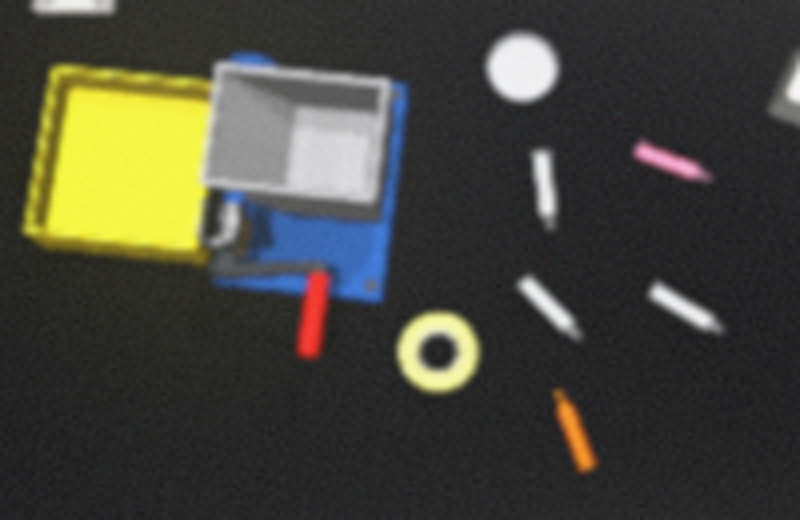

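The crop confirms three white cartridges, at crop (545,187), (550,308) and (687,308). The pink (672,162) and orange (575,430) look-alikes are clear. The hopper is empty and the red lever is at (313,313).

```bash
python3 - <<'E'
from h import *
f=load('top')
w=grab('wrist'); print(np.array(w['T_tool_cam']).round(3))
q=lambda u,v,z: px(f,205+u/4-.4,150+v/4-.4,z)[:2].round(1)
for n,a,b in(('A',(542,151),(549,228)),('B',(523,280),(579,337)),('C',(654,289),(721,330))):
    a=q(*a,9.5);b=q(*b,9.5); d=a-b; print(n,(a+b)/2,np.hypot(*d),np.degrees(np.arctan2(d[1],d[0])))
print('rim',[q(*p,180) for p in((215,62),(390,80),(203,187),(378,203))])
print('foot',[q(*p,10) for p in((382,301),(406,83),(213,285))])
print('lever',q(307,356,187),q(319,271,187))
print('tub',[q(*p,60) for p in((25,235),(52,66))])
E
```

```text
[[  -0.      -0.959   -0.282   78.151]
 [   1.      -0.       0.      -1.094]
 [  -0.      -0.282    0.959 -153.983]
 [   0.       0.       0.       1.   ]]
A [ 576.55 -159.8 ] 70.95414011881189 4.850819190595236
B [ 468.9 -164.2] 70.29338517954591 44.19307054489761
C [ 468.8 -284.1] 68.26419266350408 58.1725534233269
rim [array([639.7, 114.1]), array([625.4, -27.6]), array([535.7, 119.4]), array([523.7, -19.9])]
foot [array([474.3, -15.5]), array([674.7, -33.6]), array([487.6, 134. ])]
lever [400.5  32.1] [467.2  24.7]
tub [array([521., 290.]), array([673.2, 276.4])]
```

>>> move_arm([
  {"delta_pos": [1.8,-3.2,1.8],"twist": 0},
  {"delta_pos": [3.6,-6.4,3.6],"twist": 0},
  {"delta_pos": [5.4,-9.6,5.4],"twist": 0},
  {"delta_pos": [7.2,-12.8,7.2],"twist": 0},
  {"delta_pos": [9,-16,9],"twist": 0},
], jaw=0, grip_force=15)

```text
time_s: 0.57
tool_pos: [252.4, 415.9, 321.1]
ee_rot: [[-0.963, 0.27, -0.0], [0.27, 0.963, -0.001], [0.0, -0.001, -1.0]]
wrist_force: [0.9, 0.4, 0.6]
grip_width: 58.2
grasp_force: 0.0
```

>>> move_arm([
  {"delta_pos": [1.9,-3.5,0],"twist": 0},
  {"delta_pos": [3.8,-7,0],"twist": 0},
  {"delta_pos": [5.7,-10.5,0],"twist": 0},
  {"delta_pos": [7.6,-14,0],"twist": 0},
  {"delta_pos": [9.5,-17.5,0],"twist": 0},
])

```text
time_s: 0.98
tool_pos: [347.4, 240.8, 320.7]
ee_rot: [[-0.963, 0.27, 0.0], [0.27, 0.963, 0.0], [-0.0, 0.0, -1.0]]
wrist_force: [0.2, 0.1, 0.6]
grip_width: 44.1
grasp_force: 0.0
```

>>> move_arm([
  {"delta_pos": [1.9,-3.5,0],"twist": 0},
  {"delta_pos": [3.8,-7,0],"twist": 0},
  {"delta_pos": [5.7,-10.5,0],"twist": 0},
  {"delta_pos": [7.6,-14,0],"twist": 0},
  {"delta_pos": [9.5,-17.5,0],"twist": 0},
])

```text
time_s: 1.4
tool_pos: [442.5, 65.6, 320.6]
ee_rot: [[-0.963, 0.271, 0.0], [0.271, 0.963, 0.0], [-0.0, 0.0, -1.0]]
wrist_force: [1.0, 0.6, 0.0]
grip_width: 44.1
grasp_force: 0.0
```

>>> move_arm([
  {"delta_pos": [1.9,-3.2,0],"twist": 0.07},
  {"delta_pos": [3.8,-6.4,0],"twist": 0.14},
  {"delta_pos": [5.7,-9.6,0],"twist": 0.21},
  {"delta_pos": [7.6,-12.8,0],"twist": 0.29},
  {"delta_pos": [9.5,-16,0],"twist": 0.37},
])

```text
time_s: 1.82
tool_pos: [537.6, -94.2, 320.4]
ee_rot: [[-0.995, -0.1, -0.0], [-0.1, 0.995, 0.0], [0.0, 0.0, -1.0]]
wrist_force: [0.5, -0.1, -0.4]
grip_width: 44.4
grasp_force: 0.0
```

>>> move_arm([
  {"delta_pos": [2,-3.3,0],"twist": 0},
  {"delta_pos": [4.1,-6.7,-2],"twist": 0},
  {"delta_pos": [4.1,-6.7,-5],"twist": 0},
  {"delta_pos": [4.1,-6.7,-8],"twist": 0},
  {"delta_pos": [4.1,-6.7,-8],"twist": 0},
])

```text
time_s: 2.23
tool_pos: [574.5, -158.7, 234.2]
ee_rot: [[-0.995, -0.095, -0.011], [-0.095, 0.996, 0.004], [0.01, 0.005, -1.0]]
wrist_force: [-1.2, 0.4, -1.4]
grip_width: 43.7
grasp_force: 0.0
```

```bash
cat >> h.py <<'E'
def cyls(f,zmax=40):
    C=cloud(f); hsv=cv2.cvtColor(f['image'],cv2.COLOR_RGB2HSV)
    m=(hsv[...,1]<60)&(hsv[...,2]>100)&(C[...,2]<zmax)&(C[...,2]>3)
    m=cv2.morphologyEx(m.astype(np.uint8),cv2.MORPH_OPEN,np.ones((3,3)))
    n,l,st,_=cv2.connectedComponentsWithStats(m)
    for i in range(1,n):
        if st[i,4]<80: continue
        P=C[l==i]; zt=np.percentile(P[:,2],95)
        r=cv2.minAreaRect(P[:,:2].astype(np.float32)); a=r[2]; w,h=r[1]
        if h>w: a+=90
        print('blob',st[i],'c',np.round(r[0],1),'size',np.round((max(w,h),min(w,h)),1),'ang',round((a+90)%180-90,1),'ztop',round(zt,1))
E
python3 - <<'E'
from h import *
f=grab('wrist'); save(f,'w1.png',k=1.25); print(f['state']['tool_pos']); cyls(f)
E
```

```text
[ 574.47727095 -158.74143947  234.20440057]
blob [407  33  31  41 401] c [422.1 -59.9] size [40.8 26.1] ang 38.1 ztop 19.6
blob [191  54  57  46 678] c [ 467.  -284.4] size [67.2 18.1] ang 59.6 ztop 16.8
blob [304  59  42  54 629] c [ 466.7 -165.4] size [68.2 12.4] ang 43.6 ztop 16.5
blob [313 150  14  58 533] c [ 573.4 -159.3] size [68.6 16.2] ang 4.4 ztop 16.7
blob [198 177  53  28 394] c [ 597.9 -274.8] size [67.3 10.1] ang 69.7 ztop 16.9
blob [   1  192   57   56 1408] c [ 650.4 -503.1] size [67.3 31.8] ang 26.8 ztop 38.2
blob [ 118  209   38   59 1010] c [ 669.6 -393.1] size [61.8 40.4] ang -25.5 ztop 37.8
blob [ 304  243   46   45 1670] c [ 688.2 -140. ] size [60.5 58.8] ang 6.5 ztop 16.4
blob [  68  279   47   33 1309] c [ 766.2 -454.5] size [59.  48.4] ang 89.3 ztop 29.1
blob [ 91 370  22  25 395] c [ 904.3 -442.6] size [50.9 25.8] ang -89.4 ztop 37.4
```

View pics/w1.png

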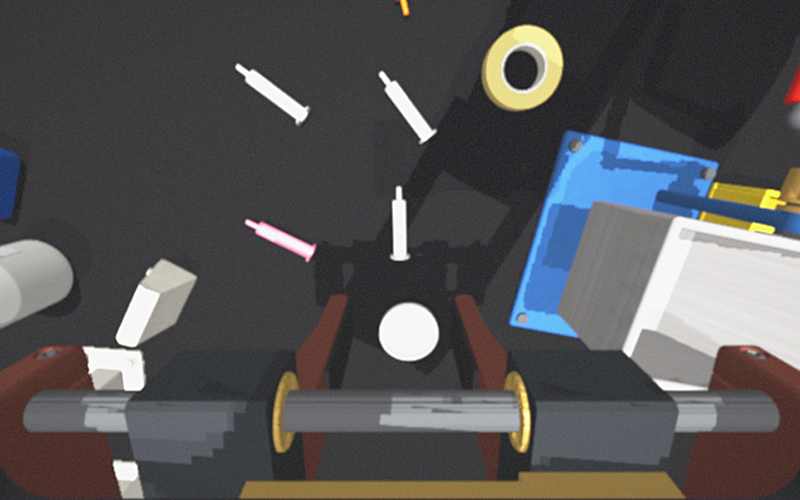

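The view shows A at (400,225), B at (408,108), C at (272,95) and pink at (280,240). The gripper is lined up over A.

>>> move_arm([
  {"delta_pos": [-0.1,0,-4],"twist": 0},
  {"delta_pos": [-0.2,0,-8],"twist": 0},
  {"delta_pos": [-0.2,0,-12],"twist": 0},
  {"delta_pos": [-0.2,0,-16],"twist": 0},
  {"delta_pos": [-0.2,0,-19],"twist": 0},
])

```text
time_s: 2.7
tool_pos: [576.7, -159.0, 50.2]
ee_rot: [[-0.995, -0.097, 0.001], [-0.097, 0.995, -0.0], [-0.001, -0.001, -1.0]]
wrist_force: [0.2, 0.2, -0.6]
grip_width: 44.0
grasp_force: 0.0
```

>>> move_arm([
  {"delta_pos": [0,0,-1.2],"twist": 0},
  {"delta_pos": [0,0,-2.4],"twist": 0},
  {"delta_pos": [0,0,-3.4],"twist": 0},
  {"delta_pos": [0,0,-4.0],"twist": 0},
  {"delta_pos": [0,0,-4.0],"twist": 0},
])

```text
time_s: 3.12
tool_pos: [576.9, -159.5, 11.0]
ee_rot: [[-0.995, -0.096, 0.001], [-0.096, 0.995, -0.0], [-0.001, -0.001, -1.0]]
wrist_force: [-0.1, 0.3, -0.1]
grip_width: 43.9
grasp_force: 0.0
```

>>> move_arm([
  {"delta_pos": [0,0,0],"twist": 0},
  {"delta_pos": [0,0,0],"twist": 0},
  {"delta_pos": [0,0,0],"twist": 0},
  {"delta_pos": [0,0,0],"twist": 0},
  {"delta_pos": [0,0,0],"twist": 0},
], jaw=1, grip_force=15)

```text
time_s: 3.53
tool_pos: [576.7, -159.6, 11.4]
ee_rot: [[-0.995, -0.096, 0.001], [-0.096, 0.995, -0.001], [-0.001, -0.001, -1.0]]
wrist_force: [-1.1, -0.4, 4.6]
grip_width: 18.7
grasp_force: 15.0
```

>>> move_arm([
  {"delta_pos": [0,0,0],"twist": 0},
  {"delta_pos": [0,0,1],"twist": 0},
  {"delta_pos": [0,0,3],"twist": 0},
  {"delta_pos": [0,0,6],"twist": 0},
  {"delta_pos": [0,0,8],"twist": 0},
])

```text
time_s: 3.95
tool_pos: [576.5, -159.5, 92.7]
ee_rot: [[-0.995, -0.096, 0.001], [-0.096, 0.995, -0.0], [-0.001, -0.0, -1.0]]
wrist_force: [1.0, 0.5, -0.8]
grip_width: 18.7
grasp_force: 15.0
```

>>> move_arm([
  {"delta_pos": [0,0,4],"twist": 0},
  {"delta_pos": [0,0,8],"twist": 0},
  {"delta_pos": [0,0,12],"twist": 0},
  {"delta_pos": [0,1,16],"twist": 0},
  {"delta_pos": [0.1,4,17],"twist": 0},
])

```text
time_s: 4.37
tool_pos: [580.5, -123.0, 268.3]
ee_rot: [[-0.996, -0.093, 0.011], [-0.093, 0.996, -0.006], [-0.01, -0.007, -1.0]]
wrist_force: [1.8, -0.2, 0.2]
grip_width: 19.0
grasp_force: 15.0
```

>>> move_arm([
  {"delta_pos": [0.1,4,0],"twist": -0.05},
  {"delta_pos": [0.2,8,0],"twist": -0.1},
  {"delta_pos": [0.4,11.5,0],"twist": -0.15},
  {"delta_pos": [0.4,14.3,0],"twist": -0.19},
  {"delta_pos": [0.4,14.3,0],"twist": -0.19},
])

```text
time_s: 4.78
tool_pos: [580.4, 28.6, 261.2]
ee_rot: [[-0.996, 0.092, -0.0], [0.092, 0.996, 0.002], [0.0, 0.002, -1.0]]
wrist_force: [0.2, -0.3, -0.8]
grip_width: 18.9
grasp_force: 15.0
```

```bash
python3 - <<'E'
from h import *
f=grab('wrist'); save(f,'w2.png',k=1.25); print(f['state']['tool_pos'],f['state']['grip_width'])
E
```

```text
[580.40493382  28.59923268 261.19305846] 18.86669922843054
```

View pics/w2.png

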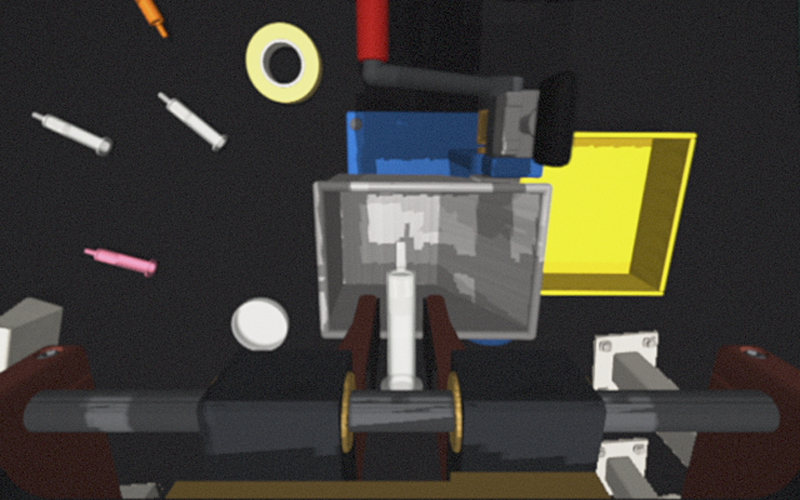

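The view shows the hopper mouth with corners at (315,184), (551,186), (538,338) and (323,336). The held cartridge is at (400,330), the pin handle at (555,120) and the lever at (372,30).

```bash
python3 - <<'E'
from h import *
f=load('wrist'); q=lambda u,v,z:px(f,u/1.25,v/1.25,z)[:2].round(1)
print([q(*p,180) for p in((315,184),(551,186),(538,338),(323,336))])
print('pin',[q(*p,246) for p in((540,120),(573,120),(556,73),(556,166))])
print('lever end',q(372,62,190), q(357,62,187),q(389,60,187))
O=np.array([585.5,95.2]);t=-.09;ex=np.array([np.cos(t),np.sin(t)]);ey=np.array([-ex[1],ex[0]])
for n,a in(('pin',(-83,0)),('lev',(-146,-82)),('drop',(0,-72)),('rimA',(-45,-115)),('rimB',(45,20))): print(n,O+a[0]*ex+a[1]*ey)
C=cloud(f); m=(C[...,2]>238)&(C[...,2]<252)&(C[...,0]<540)&(C[...,1]>50); print(m.sum(),C[m].min(0),C[m].max(0),cv2.minAreaRect(C[m][:,:2].astype(np.float32)))
E
```

```text
[array([523.8, -17.6]), array([537.8, 120.8]), array([637.3, 113.7]), array([622.6, -27.5])]
pin [array([500.7,  91.7]), array([502. , 105.1]), array([483.7,  97.9]), array([519.7,  98.5])]
lever end [463.5  23.6] [462.3  15.6] [462.9  32.5]
pin [502.83592316 102.65991958]
lev [432.72085995  26.65414408]
drop [579.02874446  23.49140322]
rimA [530.34609386 -15.29002958]
rimB [632.11544397 111.07451995]
1898 [482.91973887  94.52830271 238.00175311] [520.99933721 109.13603423 247.96626382] ((501.8592834472656, 101.65556335449219), (12.184099197387695, 38.10844039916992), 83.8632583618164)
```

>>> move_arm([
  {"delta_pos": [0,0,-3],"twist": 0},
  {"delta_pos": [0,0,-6.5],"twist": 0},
  {"delta_pos": [0,0,-10],"twist": 0},
  {"delta_pos": [0,0,-13],"twist": 0},
  {"delta_pos": [0,0,-13],"twist": 0},
])

```text
time_s: 5.25
tool_pos: [576.6, 22.6, 125.3]
ee_rot: [[-0.996, 0.094, -0.011], [0.094, 0.996, 0.0], [0.011, -0.001, -1.0]]
wrist_force: [-1.5, -0.5, -0.8]
grip_width: 18.7
grasp_force: 15.0
```

>>> move_arm([
  {"delta_pos": [0,0,0],"twist": 0},
  {"delta_pos": [0,0,0],"twist": 0},
  {"delta_pos": [0,0,0],"twist": 0},
  {"delta_pos": [0,0,0],"twist": 0},
  {"delta_pos": [0,0,0],"twist": 0},
], jaw=0.3)

```text
time_s: 5.67
tool_pos: [582.4, 23.4, 132.4]
ee_rot: [[-0.996, 0.094, 0.003], [0.094, 0.996, -0.0], [-0.003, -0.0, -1.0]]
wrist_force: [-0.6, 0.3, 0.6]
grip_width: 30.9
grasp_force: 0.0
```

>>> move_arm([
  {"delta_pos": [0,0,3],"twist": 0},
  {"delta_pos": [0,0,6.5],"twist": 0},
  {"delta_pos": [0,0,10],"twist": 0},
  {"delta_pos": [0,0,13],"twist": 0},
  {"delta_pos": [0,-3,14],"twist": 0},
])

```text
time_s: 6.08
tool_pos: [583.8, -3.1, 276.9]
ee_rot: [[-0.996, 0.09, 0.009], [0.09, 0.996, 0.001], [-0.009, 0.002, -1.0]]
wrist_force: [0.6, 0.6, -0.4]
grip_width: 31.1
grasp_force: 0.0
```

>>> move_arm([
  {"delta_pos": [-2.2,-3.1,0],"twist": 0.12},
  {"delta_pos": [-4.4,-6.2,0],"twist": 0.24},
  {"delta_pos": [-6.6,-9.3,0],"twist": 0.36},
  {"delta_pos": [-8.8,-12.4,0],"twist": 0.48},
  {"delta_pos": [-11,-15.6,0],"twist": 0.6},
], jaw=0)

```text
time_s: 6.5
tool_pos: [473.0, -159.7, 271.7]
ee_rot: [[-0.88, -0.475, 0.002], [-0.475, 0.88, -0.001], [-0.001, -0.002, -1.0]]
wrist_force: [0.4, -0.8, -0.0]
grip_width: 44.1
grasp_force: 0.0
```

>>> move_arm([
  {"delta_pos": [0,0,-1],"twist": 0.1},
  {"delta_pos": [0,0,-3],"twist": 0.2},
  {"delta_pos": [0,0,-6],"twist": 0.26},
  {"delta_pos": [0,0,-8],"twist": 0.26},
  {"delta_pos": [0,0,-8],"twist": 0.26},
])

```text
time_s: 6.92
tool_pos: [471.5, -157.6, 188.0]
ee_rot: [[-0.733, -0.68, -0.005], [-0.68, 0.733, 0.002], [0.002, 0.005, -1.0]]
wrist_force: [-0.6, -0.5, -0.1]
grip_width: 44.2
grasp_force: 0.0
```

```bash
python3 - <<'E'
from h import *
f=grab('wrist'); print(f['state']['tool_pos'],f['state']['ee_rot'][:,1]); cyls(f)
E
```

```text
[ 471.54624385 -157.58174495  187.95715819] [-0.67997883  0.73321337  0.00519098]
blob [216  62  31  72 810] c [ 466.2 -284.8] size [68.5 12.9] ang 59.3 ztop 16.6
blob [   0  147   68   56 1429] c [ 669.2 -391.6] size [61.2 38.2] ang -25.2 ztop 37.9
blob [310 146  17  66 682] c [ 467.1 -166. ] size [68.9 17.5] ang 44.8 ztop 16.9
blob [142 170  41  59 704] c [ 598.3 -275.4] size [68.8 13.7] ang 70.4 ztop 16.5
blob [ 379  186   61   57 2125] c [427.6 -66.7] size [65.  64.2] ang 11.9 ztop 19.2
```

>>> move_arm([
  {"delta_pos": [0,0,-3.5],"twist": 0},
  {"delta_pos": [0,0,-7],"twist": 0},
  {"delta_pos": [0,0,-10.5],"twist": 0},
  {"delta_pos": [0,0,-13],"twist": 0},
  {"delta_pos": [0,0,-15],"twist": 0},
])

```text
time_s: 7.38
tool_pos: [475.0, -158.9, 40.5]
ee_rot: [[-0.733, -0.68, 0.001], [-0.68, 0.733, -0.001], [-0.0, -0.001, -1.0]]
wrist_force: [-0.5, -0.5, 0.5]
grip_width: 43.8
grasp_force: 0.0
```

>>> move_arm([
  {"delta_pos": [0,0,-1],"twist": 0},
  {"delta_pos": [0,0,-2],"twist": 0},
  {"delta_pos": [0,0,-3],"twist": 0},
  {"delta_pos": [0,0,-3],"twist": 0},
  {"delta_pos": [0,0,-3],"twist": 0},
])

```text
time_s: 7.8
tool_pos: [474.6, -158.8, 11.1]
ee_rot: [[-0.733, -0.68, 0.001], [-0.68, 0.733, -0.0], [-0.0, -0.001, -1.0]]
wrist_force: [0.9, 0.2, 0.2]
grip_width: 43.7
grasp_force: 0.0
```

>>> move_arm([
  {"delta_pos": [0,0,0],"twist": 0},
  {"delta_pos": [0,0,0],"twist": 0},
  {"delta_pos": [0,0,0],"twist": 0},
  {"delta_pos": [0,0,0],"twist": 0},
  {"delta_pos": [0,0,0],"twist": 0},
], jaw=1, grip_force=15)

```text
time_s: 8.22
tool_pos: [474.4, -158.8, 11.1]
ee_rot: [[-0.733, -0.68, 0.001], [-0.68, 0.733, -0.0], [-0.0, -0.001, -1.0]]
wrist_force: [-1.0, 0.1, 4.3]
grip_width: 18.9
grasp_force: 15.0
```

>>> move_arm([
  {"delta_pos": [0,0,1],"twist": 0},
  {"delta_pos": [0,0,4],"twist": 0},
  {"delta_pos": [0,0,8],"twist": 0},
  {"delta_pos": [0,0,12],"twist": 0},
  {"delta_pos": [0,0,16],"twist": 0},
])

```text
time_s: 8.63
tool_pos: [473.3, -158.2, 172.9]
ee_rot: [[-0.733, -0.68, -0.001], [-0.68, 0.733, 0.0], [0.0, 0.001, -1.0]]
wrist_force: [1.7, -0.0, -0.8]
grip_width: 18.8
grasp_force: 15.0
```

>>> move_arm([
  {"delta_pos": [0,0,4],"twist": -0.1},
  {"delta_pos": [0,0,8],"twist": -0.2},
  {"delta_pos": [0,0,9],"twist": -0.3},
  {"delta_pos": [0,0,9],"twist": -0.4},
  {"delta_pos": [0,0,9],"twist": -0.5},
])

```text
time_s: 9.05
tool_pos: [474.5, -158.8, 263.1]
ee_rot: [[-0.971, -0.241, 0.003], [-0.241, 0.971, -0.002], [-0.003, -0.003, -1.0]]
wrist_force: [0.3, -0.6, 0.3]
grip_width: 18.9
grasp_force: 15.0
```

>>> move_arm([
  {"delta_pos": [1.9,3,0],"twist": -0.08},
  {"delta_pos": [3.8,6,0],"twist": -0.16},
  {"delta_pos": [5.7,9,0],"twist": -0.24},
  {"delta_pos": [7.6,12,0],"twist": -0.3},
  {"delta_pos": [9.5,15,0],"twist": -0.34},
])

```text
time_s: 9.47
tool_pos: [569.2, -7.1, 261.4]
ee_rot: [[-0.995, 0.095, 0.0], [0.095, 0.995, -0.0], [-0.0, -0.0, -1.0]]
wrist_force: [1.1, -0.2, -0.0]
grip_width: 18.5
grasp_force: 15.0
```

>>> move_arm([
  {"delta_pos": [1.8,3.1,0],"twist": 0},
  {"delta_pos": [1.8,3.1,0],"twist": 0},
  {"delta_pos": [1.8,3.1,0],"twist": 0},
  {"delta_pos": [1.8,3.1,0],"twist": 0},
  {"delta_pos": [1.8,3.1,0],"twist": 0},
])

```text
time_s: 9.88
tool_pos: [586.1, 21.4, 260.8]
ee_rot: [[-0.996, 0.093, -0.001], [0.093, 0.996, -0.001], [0.001, -0.001, -1.0]]
wrist_force: [-0.6, -0.1, -0.3]
grip_width: 18.8
grasp_force: 15.0
```

```bash
python3 - <<'E'
from h import *
f=grab('wrist'); save(f,'w3.png',(200,100,480,340),2.5); print(f['state']['tool_pos'],f['state']['grip_width'])
E
```

```text
[586.13769447  21.36865272 260.81047511] 18.775565875808233
```

View pics/w3.png

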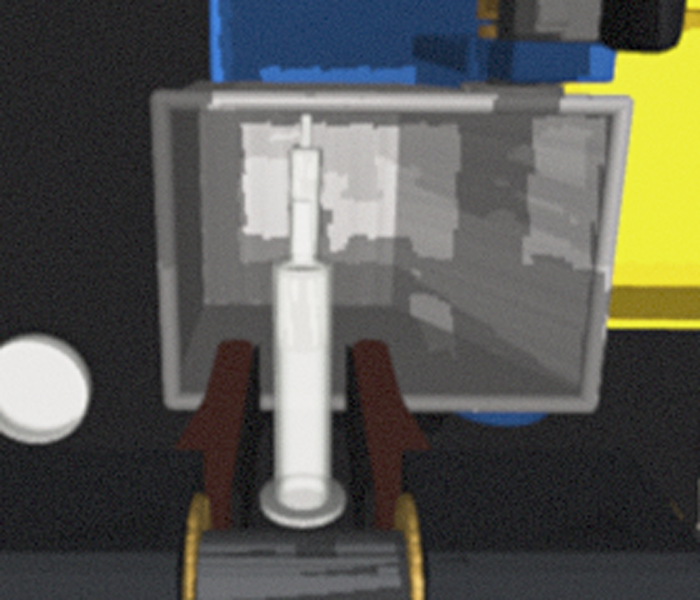

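Cartridge A lies in the hopper at (305,190), with B held above it at (302,390). I'll release B slightly to the pouring side.

>>> move_arm([
  {"delta_pos": [0,0.5,-3],"twist": 0},
  {"delta_pos": [0,1,-6],"twist": 0},
  {"delta_pos": [0,1.8,-9],"twist": 0},
  {"delta_pos": [0,1.8,-11.5],"twist": 0},
  {"delta_pos": [0,1.8,-11.5],"twist": 0},
])

```text
time_s: 10.35
tool_pos: [582.7, 39.5, 141.1]
ee_rot: [[-0.996, 0.093, -0.009], [0.093, 0.996, 0.0], [0.009, -0.001, -1.0]]
wrist_force: [0.1, -0.9, -0.9]
grip_width: 18.9
grasp_force: 1.5
```

>>> move_arm([
  {"delta_pos": [0,0,0],"twist": 0},
  {"delta_pos": [0,0,0],"twist": 0},
  {"delta_pos": [0,0,0],"twist": 0},
  {"delta_pos": [0,0,0],"twist": 0},
  {"delta_pos": [0,0,0],"twist": 0},
], jaw=0.3)

```text
time_s: 10.77
tool_pos: [588.1, 40.1, 147.2]
ee_rot: [[-0.996, 0.092, 0.003], [0.092, 0.996, -0.0], [-0.003, -0.0, -1.0]]
wrist_force: [0.0, -0.4, -0.4]
grip_width: 30.6
grasp_force: 0.0
```

>>> move_arm([
  {"delta_pos": [0,0,3],"twist": 0},
  {"delta_pos": [0,0,6],"twist": 0},
  {"delta_pos": [0,0,9],"twist": 0},
  {"delta_pos": [0,0,12],"twist": 0},
  {"delta_pos": [0,-2,12],"twist": 0},
])

```text
time_s: 11.18
tool_pos: [590.7, 22.5, 273.1]
ee_rot: [[-0.996, 0.089, 0.012], [0.089, 0.996, 0.001], [-0.012, 0.002, -1.0]]
wrist_force: [1.5, 0.4, 0.1]
grip_width: 30.8
grasp_force: 0.0
```

>>> move_arm([
  {"delta_pos": [-1.2,-3,0],"twist": -0.12},
  {"delta_pos": [-2.4,-6,0],"twist": -0.24},
  {"delta_pos": [-3.6,-9,0],"twist": -0.36},
  {"delta_pos": [-4.8,-12,0],"twist": -0.48},
  {"delta_pos": [-6,-15,0],"twist": -0.6},
], jaw=0)

```text
time_s: 11.6
tool_pos: [526.5, -130.9, 266.5]
ee_rot: [[-0.766, 0.642, 0.001], [0.642, 0.766, -0.001], [-0.001, 0.0, -1.0]]
wrist_force: [1.2, 0.6, -0.3]
grip_width: 44.1
grasp_force: 0.0
```

>>> move_arm([
  {"delta_pos": [-1.2,-3,0],"twist": -0.12},
  {"delta_pos": [-2.4,-6,0],"twist": -0.24},
  {"delta_pos": [-3.6,-9,0],"twist": -0.36},
  {"delta_pos": [-4.8,-12,0],"twist": -0.48},
  {"delta_pos": [-5.8,-15,0],"twist": -0.6},
])

```text
time_s: 12.02
tool_pos: [468.1, -281.0, 266.5]
ee_rot: [[-0.269, 0.963, 0.001], [0.963, 0.269, -0.001], [-0.001, 0.001, -1.0]]
wrist_force: [1.5, -0.0, -0.4]
grip_width: 44.2
grasp_force: 0.0
```

>>> move_arm([
  {"delta_pos": [0,0,-1],"twist": -0.12},
  {"delta_pos": [0,0,-3],"twist": -0.24},
  {"delta_pos": [0,0,-5],"twist": -0.36},
  {"delta_pos": [0,0,-7],"twist": -0.48},
  {"delta_pos": [0,0,-8],"twist": -0.6},
])

```text
time_s: 12.43
tool_pos: [468.2, -279.2, 184.2]
ee_rot: [[0.322, 0.947, -0.001], [0.947, -0.322, 0.001], [0.001, -0.002, -1.0]]
wrist_force: [-0.5, -0.0, -0.4]
grip_width: 43.6
grasp_force: 0.0
```

>>> move_arm([
  {"delta_pos": [0,0,0],"twist": -0.1},
  {"delta_pos": [0,0,0],"twist": -0.21},
  {"delta_pos": [0,0,0],"twist": -0.21},
  {"delta_pos": [0,0,0],"twist": -0.21},
  {"delta_pos": [0,0,0],"twist": -0.21},
])

```text
time_s: 12.85
tool_pos: [469.3, -279.8, 186.2]
ee_rot: [[0.504, 0.864, 0.001], [0.864, -0.504, -0.001], [-0.0, 0.001, -1.0]]
wrist_force: [-0.1, -0.2, -0.5]
grip_width: 43.7
grasp_force: 0.0
```

```bash
python3 - <<'E'
from h import *
f=grab('wrist'); y=f['state']['ee_rot'][:,1]; print(f['state']['tool_pos'],np.degrees(np.arctan2(y[1],y[0]))); cyls(f)
E
```

```text
[ 469.32654075 -279.79706973  186.21852115] -30.25058888903889
blob [136   0  23  34 326] c [412.2 -63.9] size [31.6 10.5] ang 77.0 ztop 19.1
blob [178   0  19  26 404] c [446.4 -80.6] size [21.3 16.4] ang 53.6 ztop 19.3
blob [424  83  12  58 437] c [ 599.7 -269.8] size [55.4  8.4] ang 70.9 ztop 16.9
blob [313 158  17  64 661] c [ 465.4 -285.4] size [69.4 16.8] ang 58.7 ztop 16.7
blob [ 608  158   32   68 1443] c [ 757.9 -460.8] size [72.1 33.4] ang -89.8 ztop 11.3
blob [ 504  161   78   43 1393] c [ 668.3 -393.2] size [61.3 40.8] ang -25.6 ztop 38.0
blob [ 533  251   64   55 1525] c [ 650.5 -502.1] size [67.  30.2] ang 23.4 ztop 38.0
```

>>> move_arm([
  {"delta_pos": [0,0,-3.5],"twist": 0},
  {"delta_pos": [0,0,-7],"twist": 0},
  {"delta_pos": [0,0,-10.5],"twist": 0},
  {"delta_pos": [0,0,-13],"twist": 0},
  {"delta_pos": [0,0,-15],"twist": 0},
])

```text
time_s: 13.32
tool_pos: [468.3, -279.0, 33.7]
ee_rot: [[0.505, 0.863, -0.002], [0.863, -0.505, 0.001], [0.0, -0.002, -1.0]]
wrist_force: [0.1, 0.6, 0.0]
grip_width: 43.7
grasp_force: 0.0
```

>>> move_arm([
  {"delta_pos": [0,0,-1],"twist": 0},
  {"delta_pos": [0,0,-2],"twist": 0},
  {"delta_pos": [0,0,-2.5],"twist": 0},
  {"delta_pos": [0,0,-2.5],"twist": 0},
  {"delta_pos": [0,0,-2.5],"twist": 0},
])

```text
time_s: 13.73
tool_pos: [469.6, -280.1, 11.3]
ee_rot: [[0.506, 0.862, 0.001], [0.862, -0.506, -0.001], [-0.0, 0.001, -1.0]]
wrist_force: [-0.4, -0.6, 0.3]
grip_width: 44.2
grasp_force: 0.0
```

>>> move_arm([
  {"delta_pos": [0,0,0],"twist": 0},
  {"delta_pos": [0,0,0],"twist": 0},
  {"delta_pos": [0,0,0],"twist": 0},
  {"delta_pos": [0,0,0],"twist": 0},
  {"delta_pos": [0,0,0],"twist": 0},
], jaw=1, grip_force=15)

```text
time_s: 14.15
tool_pos: [469.4, -279.8, 11.2]
ee_rot: [[0.507, 0.862, 0.001], [0.862, -0.507, -0.001], [-0.0, 0.001, -1.0]]
wrist_force: [-0.2, -0.1, 3.3]
grip_width: 18.8
grasp_force: 15.0
```

>>> move_arm([
  {"delta_pos": [0,0,1],"twist": 0},
  {"delta_pos": [0,0,4],"twist": 0},
  {"delta_pos": [0,0,8],"twist": 0},
  {"delta_pos": [0,0,12],"twist": 0},
  {"delta_pos": [0,0,16],"twist": 0.1},
])

```text
time_s: 14.57
tool_pos: [468.5, -279.2, 172.8]
ee_rot: [[0.418, 0.908, -0.001], [0.908, -0.418, 0.001], [0.0, -0.001, -1.0]]
wrist_force: [1.0, -0.5, -0.9]
grip_width: 19.2
grasp_force: 15.0
```

>>> move_arm([
  {"delta_pos": [0,0,4],"twist": 0.12},
  {"delta_pos": [0,0,8],"twist": 0.24},
  {"delta_pos": [0,0,9.5],"twist": 0.36},
  {"delta_pos": [0.5,1.5,9.5],"twist": 0.48},
  {"delta_pos": [1.5,4.5,9.5],"twist": 0.6},
])

```text
time_s: 14.98
tool_pos: [484.6, -237.1, 268.5]
ee_rot: [[-0.171, 0.985, 0.004], [0.985, 0.171, -0.004], [-0.005, 0.003, -1.0]]
wrist_force: [0.3, -0.6, 0.6]
grip_width: 18.8
grasp_force: 15.0
```

>>> move_arm([
  {"delta_pos": [1,3,0],"twist": 0.12},
  {"delta_pos": [2,6,0],"twist": 0.24},
  {"delta_pos": [3,9,0],"twist": 0.36},
  {"delta_pos": [4,12,0],"twist": 0.48},
  {"delta_pos": [5,15,0],"twist": 0.6},
])

```text
time_s: 15.4
tool_pos: [533.9, -83.0, 266.3]
ee_rot: [[-0.699, 0.715, 0.0], [0.715, 0.699, -0.0], [-0.0, -0.0, -1.0]]
wrist_force: [0.3, 0.1, 0.3]
grip_width: 18.8
grasp_force: 15.0
```

>>> move_arm([
  {"delta_pos": [0.8,2,0],"twist": 0.12},
  {"delta_pos": [1.6,4,0],"twist": 0.24},
  {"delta_pos": [2.4,6,0],"twist": 0.36},
  {"delta_pos": [3.2,8,0],"twist": 0.48},
  {"delta_pos": [3.7,10.2,0],"twist": 0.6},
])

```text
time_s: 15.82
tool_pos: [571.3, 18.3, 266.3]
ee_rot: [[-0.981, 0.195, 0.0], [0.195, 0.981, -0.0], [-0.001, -0.0, -1.0]]
wrist_force: [0.1, -0.3, -0.2]
grip_width: 18.4
grasp_force: 15.0
```

>>> move_arm([
  {"delta_pos": [0,0,0],"twist": 0.08},
  {"delta_pos": [0,0,0],"twist": 0.08},
  {"delta_pos": [0,0,0],"twist": 0.08},
  {"delta_pos": [0,0,0],"twist": 0.08},
  {"delta_pos": [0,0,0],"twist": 0.08},
])

```text
time_s: 16.23
tool_pos: [570.8, 16.7, 265.9]
ee_rot: [[-0.992, 0.124, 0.0], [0.124, 0.992, -0.0], [-0.0, -0.0, -1.0]]
wrist_force: [0.4, -0.3, 0.5]
grip_width: 18.8
grasp_force: 15.0
```

```bash
python3 - <<'E'
from h import *
f=grab('wrist'); save(f,'w4.png',(200,100,480,340),2.5); y=f['state']['ee_rot'][:,1]; print(f['state']['tool_pos'],np.degrees(np.arctan2(y[1],y[0])),f['state']['grip_width'])
E
```

```text
[570.80365379  16.73497158 265.85592806] 82.86474259877976 18.819580364124544
```

View pics/w4.png

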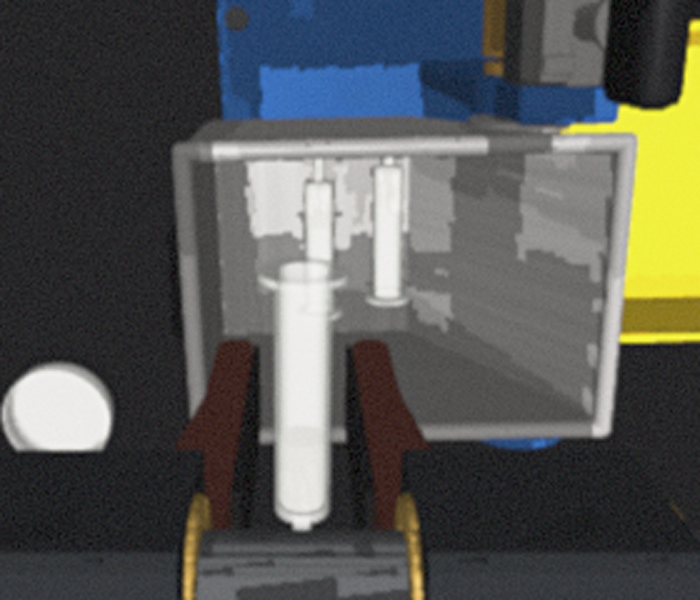

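A (320,240) and B (388,240) both lie in the hopper. I'm releasing C now.

>>> move_arm([
  {"delta_pos": [0,0.2,-3],"twist": 0},
  {"delta_pos": [0,0.4,-6],"twist": 0},
  {"delta_pos": [0,0.8,-9],"twist": 0},
  {"delta_pos": [0,0.8,-11.5],"twist": 0},
  {"delta_pos": [0,0.8,-11.5],"twist": 0},
])

```text
time_s: 16.7
tool_pos: [567.2, 25.2, 146.0]
ee_rot: [[-0.992, 0.123, -0.009], [0.123, 0.992, 0.001], [0.009, -0.001, -1.0]]
wrist_force: [-1.6, -0.3, -0.4]
grip_width: 19.0
grasp_force: 15.0
```

>>> move_arm([
  {"delta_pos": [0,0,0],"twist": 0},
  {"delta_pos": [0,0,0],"twist": 0},
  {"delta_pos": [0,0,0],"twist": 0},
  {"delta_pos": [0,0,0],"twist": 0},
  {"delta_pos": [0,0,0],"twist": 0},
], jaw=0.3)

```text
time_s: 17.12
tool_pos: [572.1, 25.2, 152.1]
ee_rot: [[-0.993, 0.122, 0.003], [0.122, 0.993, -0.0], [-0.003, 0.0, -1.0]]
wrist_force: [-0.0, -1.0, 0.1]
grip_width: 31.1
grasp_force: 0.0
```

>>> move_arm([
  {"delta_pos": [0,0,3],"twist": 0},
  {"delta_pos": [0,0,6.5],"twist": 0},
  {"delta_pos": [0,0,10],"twist": 0},
  {"delta_pos": [0,0,13.5],"twist": 0},
  {"delta_pos": [0,0,15],"twist": 0},
])

```text
time_s: 17.53
tool_pos: [573.2, 25.3, 306.6]
ee_rot: [[-0.993, 0.122, 0.008], [0.122, 0.993, -0.001], [-0.008, 0.0, -1.0]]
wrist_force: [1.2, 0.2, 0.3]
grip_width: 30.8
grasp_force: 0.0
```

>>> move_arm([
  {"delta_pos": [-3,0,0],"twist": 0},
  {"delta_pos": [-6,0,0],"twist": 0},
  {"delta_pos": [-9,0,0],"twist": 0},
  {"delta_pos": [-11,0,0],"twist": 0},
  {"delta_pos": [-11,0,0],"twist": 0},
])

```text
time_s: 17.95
tool_pos: [456.9, 25.7, 301.2]
ee_rot: [[-0.993, 0.122, -0.001], [0.122, 0.993, -0.0], [0.001, -0.0, -1.0]]
wrist_force: [-0.5, 0.1, -0.7]
grip_width: 30.7
grasp_force: 0.0
```

```bash
python3 - <<'E'
from h import *
f=grab('wrist'); save(f,'w5.png',k=1.25); s=f['state'];y=s['ee_rot'][:,1]; print(s['tool_pos'],np.degrees(np.arctan2(y[1],y[0])),s['grip_width'])
t=grab('top'); save(t,'top5.png',(205,150,405,280),4)
C=cloud(t); 
C=cloud(f); m=(C[...,2]>238)&(C[...,2]<252)&(C[...,0]<540)&(C[...,1]>50); print(m.sum(),cv2.minAreaRect(C[m][:,:2].astype(np.float32)))
E
```

```text
[456.91201538  25.7032933  301.24421783] 83.01604441375716 30.697998659693905
631 ((497.12554931640625, 102.33385467529297), (12.257197380065918, 29.419708251953125), 83.1403579711914)
```

View pics/w5.png

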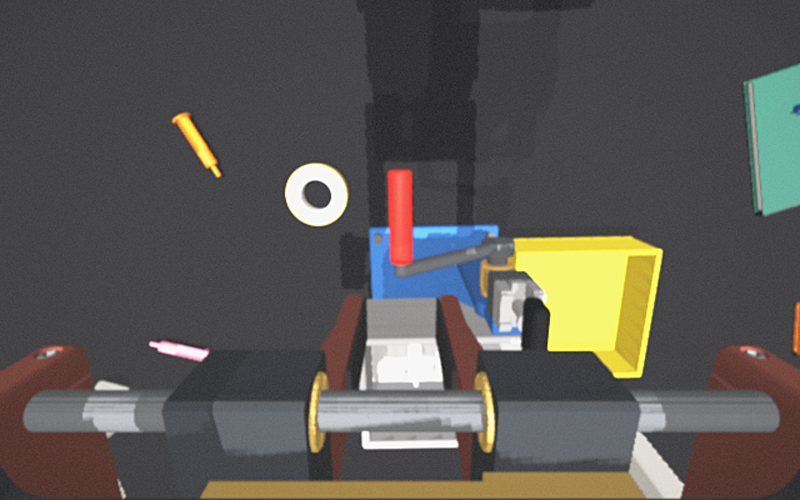

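The hopper, lever (400,215) and pin handle (537,325) are all visible and undisturbed. Next is the pin.

>>> move_arm([
  {"delta_pos": [1.5,2.5,0],"twist": 0.02},
  {"delta_pos": [3,5,0],"twist": 0.02},
  {"delta_pos": [4.5,7.6,0],"twist": 0.02},
  {"delta_pos": [4.5,7.6,0],"twist": 0.02},
  {"delta_pos": [4.5,7.6,0],"twist": 0.02},
], jaw=0.1)

```text
time_s: 18.47
tool_pos: [508.0, 102.5, 300.5]
ee_rot: [[-0.995, 0.1, 0.001], [0.1, 0.995, -0.0], [-0.001, -0.0, -1.0]]
wrist_force: [-0.1, -0.2, 0.5]
grip_width: 39.6
grasp_force: 0.0
```

```bash
python3 - <<'E'
from h import *
f=load('wrist'); q=lambda u,v,z:px(f,u/1.25,v/1.25,z).round(1)
print('lever',q(400,170,190),q(401,262,190))
C=cloud(f); h=cv2.cvtColor(f['image'],cv2.COLOR_RGB2HSV); m=((h[...,0]<6)|(h[...,0]>174))&(h[...,1]>150)&(C[...,2]>150)&(C[...,0]<480); print(cv2.minAreaRect(C[m][:,:2].astype(np.float32)),C[m][:,2].max())
g=grab('wrist'); save(g,'w6.png',(200,150,520,400),2.4); s=g['state'];y=s['ee_rot'][:,1]; print(s['tool_pos'],np.degrees(np.arctan2(y[1],y[0])))
E
```

```text
lever [399.2  31.2 190. ] [462.2  24.2 190. ]
((421.655029296875, 28.150882720947266), (15.846064567565918, 85.4504165649414), 85.11628723144531) 455.3431806621651
[508.01833274 102.45009521 300.53255889] 84.2862739925028
```

View pics/w6.png

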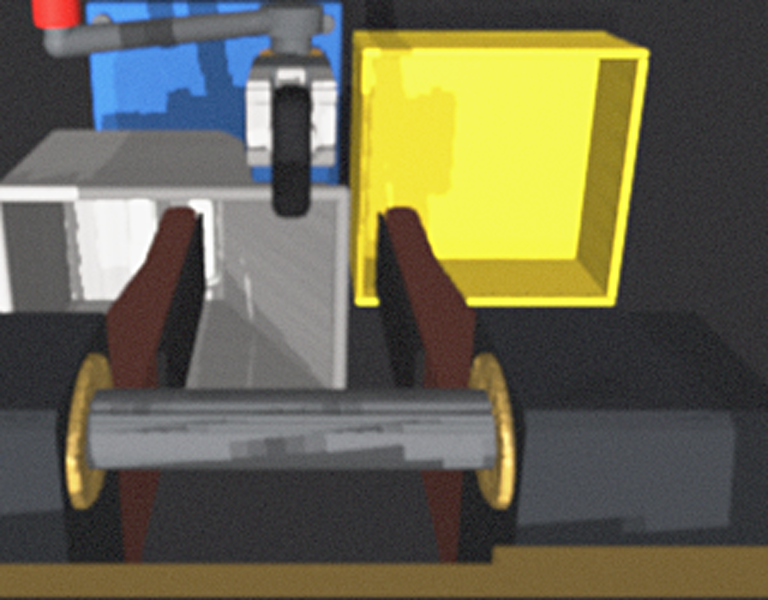

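The pin handle (291,150) is centred between the fingers (203 and 380). The lever grip is at about (431, 28).

>>> move_arm([
  {"delta_pos": [-0.6,0,-2],"twist": 0},
  {"delta_pos": [-0.6,0,-4.5],"twist": 0},
  {"delta_pos": [-0.6,0,-6.5],"twist": 0},
  {"delta_pos": [-0.6,0,-7.5],"twist": 0},
  {"delta_pos": [-0.6,0,-7.5],"twist": 0},
])

```text
time_s: 18.93
tool_pos: [498.4, 100.5, 223.6]
ee_rot: [[-0.995, 0.103, -0.004], [0.103, 0.995, -0.001], [0.004, -0.001, -1.0]]
wrist_force: [-0.5, 0.3, 0.9]
grip_width: 39.7
grasp_force: 0.0
```

>>> move_arm([
  {"delta_pos": [0,0,0],"twist": 0},
  {"delta_pos": [0,0,0],"twist": 0},
  {"delta_pos": [0,0,0],"twist": 0},
  {"delta_pos": [0,0,0],"twist": 0},
  {"delta_pos": [0,0,0],"twist": 0},
], jaw=1, grip_force=45)

```text
time_s: 19.35
tool_pos: [501.1, 103.1, 226.8]
ee_rot: [[-0.995, 0.102, 0.003], [0.102, 0.995, 0.004], [-0.002, 0.004, -1.0]]
wrist_force: [-0.8, 3.5, 2.6]
grip_width: 11.5
grasp_force: 45.0
```

>>> move_arm([
  {"delta_pos": [0,0,0],"twist": 0},
  {"delta_pos": [0,0,0.7],"twist": 0},
  {"delta_pos": [0,0,1.4],"twist": 0},
  {"delta_pos": [0,0,2.0],"twist": 0},
  {"delta_pos": [0,0,2.5],"twist": 0},
])

```text
time_s: 19.77
tool_pos: [501.0, 103.1, 250.7]
ee_rot: [[-0.995, 0.102, 0.002], [0.102, 0.995, 0.003], [-0.002, 0.003, -1.0]]
wrist_force: [5.4, 6.7, -10.5]
grip_width: 11.6
grasp_force: 45.0
```

>>> move_arm([
  {"delta_pos": [0,0,0],"twist": 0},
  {"delta_pos": [0,0,0],"twist": 0},
  {"delta_pos": [0,0,0],"twist": 0},
  {"delta_pos": [0,0,0],"twist": 0},
  {"delta_pos": [0,0,0],"twist": 0},
])

```text
time_s: 20.18
tool_pos: [501.0, 103.1, 250.1]
ee_rot: [[-0.995, 0.102, 0.002], [0.102, 0.995, 0.003], [-0.001, 0.003, -1.0]]
wrist_force: [5.0, 6.7, -11.1]
grip_width: 11.8
grasp_force: 45.0
```

>>> move_arm([
  {"delta_pos": [0.1,0.1,0.1],"twist": -0.1},
  {"delta_pos": [0.1,0.1,0.1],"twist": -0.22},
  {"delta_pos": [0.1,0.1,0.1],"twist": -0.34},
  {"delta_pos": [0.1,0.1,0.1],"twist": -0.46},
  {"delta_pos": [0.1,0.1,0.1],"twist": -0.58},
])

```text
time_s: 20.6
tool_pos: [501.4, 103.9, 250.8]
ee_rot: [[-0.773, 0.635, 0.0], [0.635, 0.773, 0.003], [0.001, 0.002, -1.0]]
wrist_force: [4.0, 5.8, -11.2]
grip_width: 11.6
grasp_force: 45.0
```

>>> move_arm([
  {"delta_pos": [0,0,0],"twist": -0.12},
  {"delta_pos": [0,0,0],"twist": -0.24},
  {"delta_pos": [0,0,0],"twist": -0.36},
  {"delta_pos": [0,0,0],"twist": -0.48},
  {"delta_pos": [0,0,0],"twist": -0.6},
])

```text
time_s: 21.02
tool_pos: [502.0, 104.3, 251.0]
ee_rot: [[-0.279, 0.96, 0.002], [0.96, 0.279, 0.004], [0.003, 0.003, -1.0]]
wrist_force: [5.3, 6.8, -11.4]
grip_width: 11.9
grasp_force: 45.0
```

>>> move_arm([
  {"delta_pos": [0,0,0],"twist": -0.12},
  {"delta_pos": [0,0,0],"twist": -0.24},
  {"delta_pos": [0,0,0],"twist": -0.36},
  {"delta_pos": [0,0,0],"twist": -0.4},
  {"delta_pos": [0,0,0],"twist": -0.4},
])

```text
time_s: 21.43
tool_pos: [502.5, 104.4, 251.2]
ee_rot: [[0.113, 0.994, 0.003], [0.994, -0.114, 0.004], [0.004, 0.002, -1.0]]
wrist_force: [5.5, 6.6, -12.1]
grip_width: 11.5
grasp_force: 45.0
```

>>> move_arm([
  {"delta_pos": [0,0,-0.2],"twist": 0.01},
  {"delta_pos": [0,0,-0.4],"twist": 0.01},
  {"delta_pos": [0,0,-0.6],"twist": 0.01},
  {"delta_pos": [0,0,-0.7],"twist": 0.01},
  {"delta_pos": [0,0,-0.7],"twist": 0.01},
])

```text
time_s: 21.85
tool_pos: [502.5, 104.4, 245.0]
ee_rot: [[0.101, 0.995, 0.003], [0.995, -0.101, 0.004], [0.004, 0.003, -1.0]]
wrist_force: [4.7, 6.9, -5.4]
grip_width: 11.7
grasp_force: 45.0
```

>>> move_arm([
  {"delta_pos": [0,0,0],"twist": 0},
  {"delta_pos": [0,0,0],"twist": 0},
  {"delta_pos": [0,0,0],"twist": 0},
  {"delta_pos": [0,0,0],"twist": 0},
  {"delta_pos": [0,0,0],"twist": 0},
])

```text
time_s: 22.27
tool_pos: [502.4, 104.4, 245.0]
ee_rot: [[0.101, 0.995, 0.003], [0.995, -0.101, 0.004], [0.004, 0.003, -1.0]]
wrist_force: [3.3, 6.9, -4.8]
grip_width: 11.8
grasp_force: 45.0
```

>>> move_arm([
  {"delta_pos": [0,0,0],"twist": 0},
  {"delta_pos": [0,0,0],"twist": 0},
  {"delta_pos": [0,0,0],"twist": 0},
  {"delta_pos": [0,0,0],"twist": 0},
  {"delta_pos": [0,0,0],"twist": 0},
], jaw=0.3, grip_force=45)

```text
time_s: 22.68
tool_pos: [501.0, 102.2, 244.8]
ee_rot: [[0.101, 0.995, -0.0], [0.995, -0.101, -0.0], [-0.0, -0.0, -1.0]]
wrist_force: [0.1, 0.3, -0.5]
grip_width: 30.5
grasp_force: 0.0
```

>>> move_arm([
  {"delta_pos": [0,0,2],"twist": 0},
  {"delta_pos": [0,0,4],"twist": 0},
  {"delta_pos": [0,0,6],"twist": 0},
  {"delta_pos": [-1,-2,7],"twist": 0.1},
  {"delta_pos": [-2,-4,7],"twist": 0.2},
])

```text
time_s: 23.1
tool_pos: [482.7, 62.4, 317.3]
ee_rot: [[-0.105, 0.994, 0.005], [0.994, 0.105, -0.0], [-0.001, 0.005, -1.0]]
wrist_force: [-0.4, 0.2, -0.1]
grip_width: 30.5
grasp_force: 0.0
```

>>> move_arm([
  {"delta_pos": [-2,-1,0],"twist": 0.12},
  {"delta_pos": [-4,-2,0],"twist": 0.24},
  {"delta_pos": [-5,-3.5,0],"twist": 0.36},
  {"delta_pos": [-5,-3.5,0],"twist": 0.48},
  {"delta_pos": [-5,-3.5,0],"twist": 0.6},
])

```text
time_s: 23.52
tool_pos: [430.2, 26.6, 314.9]
ee_rot: [[-0.647, 0.763, 0.0], [0.763, 0.647, -0.0], [-0.0, -0.0, -1.0]]
wrist_force: [0.4, 0.4, 0.2]
grip_width: 30.4
grasp_force: 0.0
```

>>> move_arm([
  {"delta_pos": [0,0,0],"twist": 0.12},
  {"delta_pos": [0,0,0],"twist": 0.24},
  {"delta_pos": [0,0,0],"twist": 0.36},
  {"delta_pos": [0,0,0],"twist": 0.48},
  {"delta_pos": [0,0,0],"twist": 0.6},
])

```text
time_s: 23.93
tool_pos: [430.9, 27.2, 314.7]
ee_rot: [[-0.965, 0.263, -0.0], [0.263, 0.965, -0.0], [0.0, -0.0, -1.0]]
wrist_force: [0.1, 0.5, 0.0]
grip_width: 30.9
grasp_force: 0.0
```

>>> move_arm([
  {"delta_pos": [0,0,0],"twist": 0.1},
  {"delta_pos": [0,0,0],"twist": 0.17},
  {"delta_pos": [0,0,0],"twist": 0.17},
  {"delta_pos": [0,0,0],"twist": 0.17},
  {"delta_pos": [0,0,0],"twist": 0.17},
])

```text
time_s: 24.35
tool_pos: [431.0, 27.3, 314.7]
ee_rot: [[-0.995, 0.104, 0.0], [0.104, 0.995, -0.0], [-0.0, -0.0, -1.0]]
wrist_force: [0.0, -0.3, 0.1]
grip_width: 30.6
grasp_force: 0.0
```

```bash
python3 - <<'E'
from h import *
f=grab('wrist'); save(f,'w7.png',(120,60,520,360),2); s=f['state'];y=s['ee_rot'][:,1]; print(s['tool_pos'],np.degrees(np.arctan2(y[1],y[0])),s['wrist_force'])
E
```

```text
[431.02351203  27.34267304 314.67268055] 84.03143426936197 [ 0.03512271 -0.2783678   0.0538503 ]
```

View pics/w7.png

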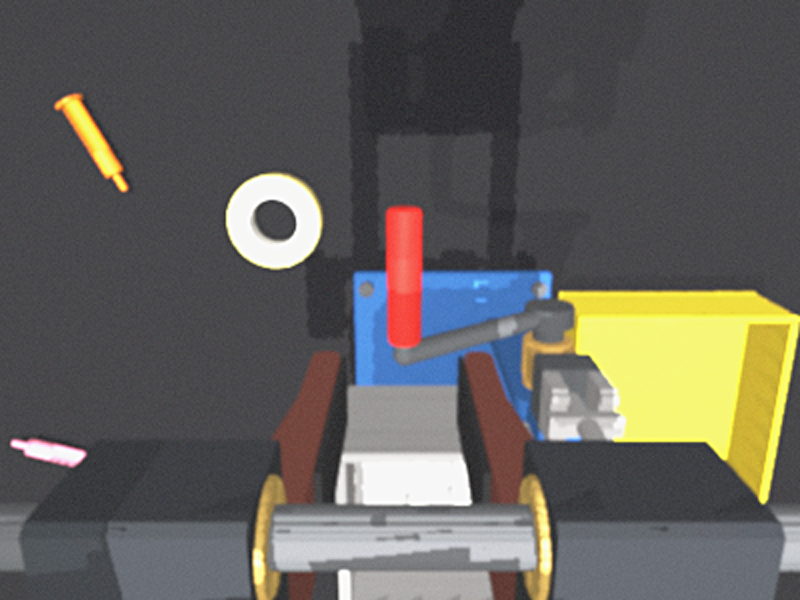

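The lever (404,275) is centred between the fingers. I'll cage it and start tipping.

>>> move_arm([
  {"delta_pos": [0,0,-3.5],"twist": 0},
  {"delta_pos": [0,0,-7],"twist": 0},
  {"delta_pos": [0,0.1,-10.5],"twist": 0},
  {"delta_pos": [0,0.1,-13.7],"twist": 0},
  {"delta_pos": [0,0.1,-13.7],"twist": 0},
])

```text
time_s: 24.82
tool_pos: [426.7, 28.7, 173.0]
ee_rot: [[-0.995, 0.103, -0.01], [0.103, 0.995, 0.001], [0.01, -0.0, -1.0]]
wrist_force: [-1.2, -0.7, -0.1]
grip_width: 30.9
grasp_force: 0.0
```

>>> move_arm([
  {"delta_pos": [0,0,0],"twist": 0},
  {"delta_pos": [0,0,0],"twist": 0},
  {"delta_pos": [0,0,0],"twist": 0},
  {"delta_pos": [0,0,0],"twist": 0},
  {"delta_pos": [0,0,0],"twist": 0},
], jaw=0.57, grip_force=20)

```text
time_s: 25.23
tool_pos: [432.3, 28.3, 179.1]
ee_rot: [[-0.995, 0.102, 0.003], [0.102, 0.995, -0.0], [-0.003, -0.0, -1.0]]
wrist_force: [0.8, -0.9, -0.1]
grip_width: 19.3
grasp_force: 0.0
```

>>> move_arm([
  {"delta_pos": [0,0.46,0.61],"twist": 0},
  {"delta_pos": [0.1,0.96,1.19],"twist": 0},
  {"delta_pos": [0.15,1.52,1.72],"twist": 0},
  {"delta_pos": [0.2,2.11,2.21],"twist": 0},
  {"delta_pos": [0.27,2.74,2.65],"twist": 0},
])

```text
time_s: 25.65
tool_pos: [433.5, 52.3, 205.9]
ee_rot: [[-0.995, 0.1, -0.0], [0.1, 0.995, -0.008], [-0.001, -0.008, -1.0]]
wrist_force: [-5.8, -18.6, 12.9]
grip_width: 19.1
grasp_force: 9.6
```

```bash
python3 - <<'E'
from h import *
s=arm.sense(); print(s['tool_pos'],s['wrist_force'],s['grip_width'])
f=grab('wrist'); w=f['image'][60:360,120:520,::-1]
g=grab('side'); t=g['image'][100:300,220:420,::-1]
cv2.imwrite('pics/w8.png',np.hstack([w,cv2.resize(t,(300,300),interpolation=cv2.INTER_CUBIC)]))
E
```

```text
[433.46155229  52.25163217 205.86333291] [ -5.84420609 -18.59103349  12.9305163 ] 19.133802288787805
```

View pics/w8.png

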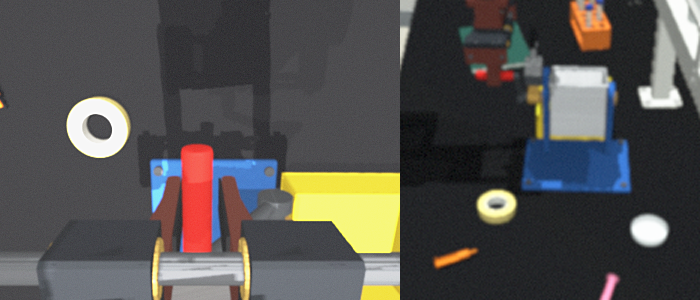

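```bash
cat >> h.py <<'E'
def redbar(f):
    C=cloud(f); h=cv2.cvtColor(f['image'],cv2.COLOR_RGB2HSV)
    m=((h[...,0]<6)|(h[...,0]>174))&(h[...,1]>150)&(C[...,2]>120)&(C[...,2]<260)&(C[...,0]<480)
    P=C[m]; r=cv2.minAreaRect(P[:,:2].astype(np.float32)); print('bar c',np.round(r[0],1),np.round(r[1],1),'ztop',np.percentile(P[:,2],95))
    o=np.array([584.8,94.2]); ey=np.array([.0998,.995]); q=(np.array(r[0])-o)@ey; print('stand y',q.round(1),'phi from y',np.degrees(np.arcsin(np.clip(q/100,-1,1))).round(1))
E
python3 - <<'E'
from h import *
f=load('wrist'); redbar(f)
g=load('side'); redbar(g); C=cloud(g)
print([px(g,220+u*200/300,100+v*200/300).round(0) for u,v in((152,70),(206,66),(150,100),(206,140))])
E
```

```text
bar c [429.5  49.7] [15.5 57.8] ztop 218.42518627879386
stand y -59.7 phi from y -36.7
bar c [435.1  45.5] [61.8 29.9] ztop 223.1740990106065
stand y -63.4 phi from y -39.4
[array([554., 410.,  -1.]), array([684., 420.,  -4.]), array([528.,  -2., 191.]), array([639.,  69.,  45.])]
```

The bar has moved to about -37°, so the hopper is free and the pin is staying out. I'll continue the arc.

>>> move_arm([
  {"delta_pos": [0.06,0.66,0.6],"twist": 0},
  {"delta_pos": [0.13,1.35,1.0],"twist": 0},
  {"delta_pos": [0.2,2.05,1.3],"twist": 0},
  {"delta_pos": [0.27,2.78,1.55],"twist": 0},
  {"delta_pos": [0.35,3.52,1.7],"twist": 0},
])

```text
time_s: 26.17
tool_pos: [438.4, 89.3, 223.3]
ee_rot: [[-0.995, 0.101, 0.003], [0.101, 0.995, -0.004], [-0.004, -0.004, -1.0]]
wrist_force: [-1.7, -8.2, 6.6]
grip_width: 19.0
grasp_force: 4.1
```

>>> move_arm([
  {"delta_pos": [0.07,0.76,0.12],"twist": 0},
  {"delta_pos": [0.15,1.52,0.18],"twist": 0},
  {"delta_pos": [0.22,2.28,0.18],"twist": 0},
  {"delta_pos": [0.3,3.05,0.12],"twist": 0},
  {"delta_pos": [0.38,3.8,0],"twist": 0},
])

```text
time_s: 26.58
tool_pos: [441.9, 128.6, 222.7]
ee_rot: [[-0.995, 0.101, 0.002], [0.101, 0.995, -0.002], [-0.003, -0.002, -1.0]]
wrist_force: [0.2, -4.1, 3.2]
grip_width: 18.9
grasp_force: 2.3
```

>>> move_arm([
  {"delta_pos": [0.07,0.75,-0.18],"twist": 0},
  {"delta_pos": [0.15,1.48,-0.41],"twist": 0},
  {"delta_pos": [0.22,2.18,-0.7],"twist": 0},
  {"delta_pos": [0.29,2.87,-1.04],"twist": 0},
  {"delta_pos": [0.35,3.52,-1.43],"twist": 0},
])

```text
time_s: 27.0
tool_pos: [444.5, 165.0, 206.5]
ee_rot: [[-0.995, 0.102, -0.0], [0.102, 0.995, 0.0], [0.0, 0.0, -1.0]]
wrist_force: [0.1, -2.8, 2.6]
grip_width: 18.9
grasp_force: 1.6
```

>>> move_arm([
  {"delta_pos": [0.06,0.63,-0.44],"twist": 0},
  {"delta_pos": [0.12,1.22,-0.93],"twist": 0},
  {"delta_pos": [0.18,1.77,-1.46],"twist": 0},
  {"delta_pos": [0.23,2.3,-2.04],"twist": 0},
  {"delta_pos": [0.28,2.74,-2.65],"twist": 0},
])

```text
time_s: 27.42
tool_pos: [447.2, 192.2, 179.5]
ee_rot: [[-0.995, 0.102, -0.001], [0.102, 0.995, 0.0], [0.001, 0.0, -1.0]]
wrist_force: [-1.1, -1.3, 2.2]
grip_width: 18.8
grasp_force: 1.2
```

```bash
python3 - <<'E'
from h import *
f=grab('wrist');s=f['state']; print(s['tool_pos'],s['wrist_force']); redbar(f); g=grab('side'); redbar(g)
E
```

```text
[447.1836077  192.24412842 179.54866582] [-1.10090972 -1.34935075  2.18051598]
bar c [441.7 190. ] [15.4 53.5] ztop 196.5180011204526
stand y 81.0 phi from y 54.1
bar c [448.2 182.5] [60.3 20.1] ztop 196.81406917826874
stand y 74.2 phi from y 47.9
```

>>> move_arm([
  {"delta_pos": [0.02,0.2,-0.2],"twist": 0},
  {"delta_pos": [0.03,0.35,-0.4],"twist": 0},
  {"delta_pos": [0.04,0.5,-0.5],"twist": 0},
  {"delta_pos": [0.04,0.5,-0.5],"twist": 0},
  {"delta_pos": [0.04,0.5,-0.5],"twist": 0},
])

```text
time_s: 27.93
tool_pos: [447.6, 193.2, 175.9]
ee_rot: [[-0.995, 0.1, -0.0], [0.1, 0.995, -0.006], [-0.0, -0.006, -1.0]]
wrist_force: [-0.0, -15.8, 8.7]
grip_width: 19.1
grasp_force: 7.6
```

```bash
python3 - <<'E'
from h import *
f=grab('side'); g=grab('top'); redbar(f)
a=cv2.resize(f['image'][100:260,230:400,::-1],(425,400),interpolation=cv2.INTER_CUBIC)
b=cv2.resize(g['image'][150:250,200:290,::-1],(360,400),interpolation=cv2.INTER_CUBIC)
cv2.imwrite('pics/w9.png',np.hstack([a,b]))
E
```

```text
bar c [448.1 181.5] [21.4 60.4] ztop 198.6226651852614
stand y 73.2 phi from y 47.1
```

View pics/w9.png

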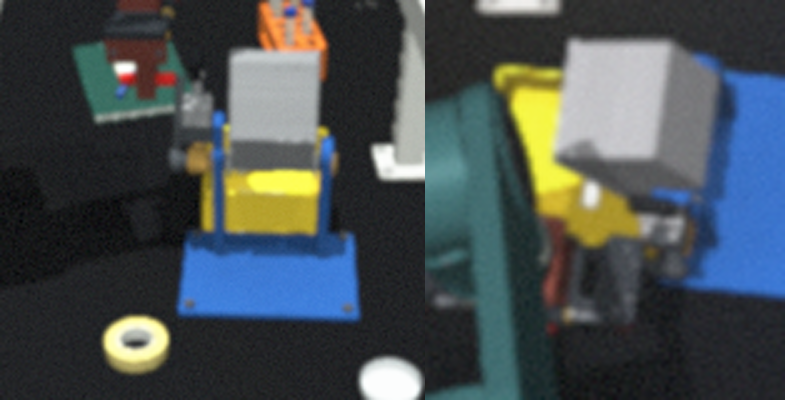

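At full tilt the force rises against the stop, and a cartridge shows in the tub at (590,195). I'm bringing the hopper back.

>>> move_arm([
  {"delta_pos": [0,0,0],"twist": 0},
  {"delta_pos": [0,0,0],"twist": 0},
  {"delta_pos": [0,0,0],"twist": 0},
  {"delta_pos": [-0.02,-0.2,0.3],"twist": 0},
  {"delta_pos": [-0.04,-0.5,0.6],"twist": 0},
])

```text
time_s: 28.45
tool_pos: [447.2, 191.4, 181.4]
ee_rot: [[-0.995, 0.102, -0.0], [0.102, 0.995, 0.0], [0.0, 0.0, -1.0]]
wrist_force: [0.6, 0.0, -0.7]
grip_width: 18.6
grasp_force: 0.0
```

>>> move_arm([
  {"delta_pos": [-0.05,-0.46,0.61],"twist": 0},
  {"delta_pos": [-0.1,-0.97,1.19],"twist": 0},
  {"delta_pos": [-0.15,-1.52,1.72],"twist": 0},
  {"delta_pos": [-0.2,-2.11,2.21],"twist": 0},
  {"delta_pos": [-0.27,-2.74,2.65],"twist": 0},
])

```text
time_s: 28.87
tool_pos: [444.7, 167.0, 209.5]
ee_rot: [[-0.995, 0.103, 0.001], [0.103, 0.995, 0.007], [-0.0, 0.007, -1.0]]
wrist_force: [-3.2, 13.4, 8.9]
grip_width: 19.1
grasp_force: 6.3
```

>>> move_arm([
  {"delta_pos": [-0.06,-0.66,0.39],"twist": 0},
  {"delta_pos": [-0.13,-1.35,0.75],"twist": 0},
  {"delta_pos": [-0.2,-2.05,1.05],"twist": 0},
  {"delta_pos": [-0.27,-2.78,1.28],"twist": 0},
  {"delta_pos": [-0.35,-3.52,1.45],"twist": 0},
])

```text
time_s: 29.28
tool_pos: [442.7, 130.1, 224.3]
ee_rot: [[-0.995, 0.102, 0.004], [0.102, 0.995, 0.003], [-0.004, 0.004, -1.0]]
wrist_force: [0.5, 5.3, 3.9]
grip_width: 19.3
grasp_force: 2.2
```

>>> move_arm([
  {"delta_pos": [-0.07,-0.76,0.12],"twist": 0},
  {"delta_pos": [-0.15,-1.52,0.18],"twist": 0},
  {"delta_pos": [-0.22,-2.28,0.18],"twist": 0},
  {"delta_pos": [-0.3,-3.05,0.12],"twist": 0},
  {"delta_pos": [-0.38,-3.8,0],"twist": 0},
])

```text
time_s: 29.7
tool_pos: [437.1, 90.1, 222.2]
ee_rot: [[-0.995, 0.102, -0.0], [0.102, 0.995, -0.0], [0.0, -0.0, -1.0]]
wrist_force: [-0.2, 2.2, 1.9]
grip_width: 18.6
grasp_force: 1.1
```

>>> move_arm([
  {"delta_pos": [-0.07,-0.75,-0.18],"twist": 0},
  {"delta_pos": [-0.15,-1.48,-0.41],"twist": 0},
  {"delta_pos": [-0.22,-2.18,-0.7],"twist": 0},
  {"delta_pos": [-0.29,-2.87,-1.04],"twist": 0},
  {"delta_pos": [-0.35,-3.52,-1.43],"twist": 0},
])

```text
time_s: 30.12
tool_pos: [433.5, 54.9, 207.5]
ee_rot: [[-0.995, 0.102, -0.001], [0.102, 0.995, -0.0], [0.001, -0.0, -1.0]]
wrist_force: [-0.8, 1.8, 1.9]
grip_width: 19.2
grasp_force: 0.7
```

>>> move_arm([
  {"delta_pos": [-0.06,-0.63,-0.44],"twist": 0},
  {"delta_pos": [-0.12,-1.22,-0.93],"twist": 0},
  {"delta_pos": [-0.18,-1.77,-1.46],"twist": 0},
  {"delta_pos": [-0.23,-2.28,-2.04],"twist": 0},
  {"delta_pos": [-0.27,-2.74,-2.65],"twist": 0},
])

```text
time_s: 30.53
tool_pos: [431.0, 27.8, 180.9]
ee_rot: [[-0.995, 0.102, -0.0], [0.102, 0.995, -0.0], [0.0, -0.0, -1.0]]
wrist_force: [-0.1, 1.1, 0.9]
grip_width: 19.0
grasp_force: 0.6
```

```bash
python3 - <<'E'
from h import *
f=grab('wrist');s=f['state']; print(s['tool_pos'],s['wrist_force']); redbar(f); g=grab('side'); redbar(g)
E
```

```text
[431.01766168  27.83707265 180.88491253] [-0.09530414  1.09810454  0.90639219]
bar c [426.2  29. ] [15.6 55. ] ztop 197.11565572623107
stand y -80.7 phi from y -53.8
bar c [428.5  -8.9] [99.  60.5] ztop 251.1011339649148
stand y -118.2 phi from y -90.0
```

Pushing on against the upright stop.

>>> move_arm([
  {"delta_pos": [-0.02,-0.2,-0.3],"twist": 0},
  {"delta_pos": [-0.03,-0.4,-0.5],"twist": 0},
  {"delta_pos": [-0.05,-0.6,-0.6],"twist": 0},
  {"delta_pos": [-0.05,-0.6,-0.6],"twist": 0},
  {"delta_pos": [-0.05,-0.6,-0.6],"twist": 0},
])

```text
time_s: 31.05
tool_pos: [431.4, 26.2, 176.5]
ee_rot: [[-0.995, 0.104, 0.002], [0.104, 0.995, 0.007], [-0.001, 0.008, -1.0]]
wrist_force: [-0.6, 18.3, 9.1]
grip_width: 18.9
grasp_force: 8.8
```

>>> move_arm([
  {"delta_pos": [0.04,0.4,0.2],"twist": 0},
  {"delta_pos": [0.04,0.4,0.2],"twist": 0},
  {"delta_pos": [0.04,0.4,0.2],"twist": 0},
  {"delta_pos": [0.04,0.4,0.2],"twist": 0},
  {"delta_pos": [0.04,0.4,0.2],"twist": 0},
], jaw=0.2)

```text
time_s: 31.47
tool_pos: [431.0, 26.1, 177.4]
ee_rot: [[-0.995, 0.102, -0.0], [0.102, 0.995, -0.0], [0.0, -0.001, -1.0]]
wrist_force: [-0.4, -0.1, -0.5]
grip_width: 34.8
grasp_force: 0.0
```

>>> move_arm([
  {"delta_pos": [0,0,2],"twist": 0},
  {"delta_pos": [0,0,5],"twist": 0},
  {"delta_pos": [0,0,9],"twist": 0},
  {"delta_pos": [0,0,12],"twist": 0},
  {"delta_pos": [0,0,14.3],"twist": 0},
])

```text
time_s: 31.88
tool_pos: [431.7, 26.0, 323.2]
ee_rot: [[-0.995, 0.102, 0.003], [0.102, 0.995, -0.001], [-0.003, -0.0, -1.0]]
wrist_force: [1.1, -0.5, 0.7]
grip_width: 35.3
grasp_force: 0.0
```

>>> move_arm([
  {"delta_pos": [0,0,0],"twist": -0.12},
  {"delta_pos": [0,0,0],"twist": -0.24},
  {"delta_pos": [0,0,0],"twist": -0.36},
  {"delta_pos": [0,0,0],"twist": -0.48},
  {"delta_pos": [0,0,0],"twist": -0.6},
])

```text
time_s: 32.3
tool_pos: [430.9, 26.0, 320.3]
ee_rot: [[-0.759, 0.651, -0.0], [0.651, 0.759, -0.0], [0.0, -0.001, -1.0]]
wrist_force: [-0.1, 0.8, 0.3]
grip_width: 34.6
grasp_force: 0.0
```

>>> move_arm([
  {"delta_pos": [1.5,1.5,0],"twist": -0.12},
  {"delta_pos": [3,3,0],"twist": -0.24},
  {"delta_pos": [4.5,4.5,0],"twist": -0.36},
  {"delta_pos": [6,6,0],"twist": -0.48},
  {"delta_pos": [7,7.5,0],"twist": -0.6},
])

```text
time_s: 32.72
tool_pos: [502.3, 101.7, 320.2]
ee_rot: [[-0.259, 0.966, 0.0], [0.966, 0.259, -0.0], [-0.0, -0.0, -1.0]]
wrist_force: [0.6, 0.0, -0.5]
grip_width: 35.0
grasp_force: 0.0
```

>>> move_arm([
  {"delta_pos": [0,0,0],"twist": -0.12},
  {"delta_pos": [0,0,0],"twist": -0.24},
  {"delta_pos": [0,0,0],"twist": -0.37},
  {"delta_pos": [0,0,0],"twist": -0.37},
  {"delta_pos": [0,0,0],"twist": -0.37},
])

```text
time_s: 33.13
tool_pos: [501.0, 101.1, 320.2]
ee_rot: [[0.098, 0.995, -0.001], [0.995, -0.098, -0.0], [-0.0, -0.001, -1.0]]
wrist_force: [-0.6, 0.6, 1.1]
grip_width: 35.4
grasp_force: 0.0
```

```bash
python3 - <<'E'
from h import *
f=grab('wrist');s=f['state'];y=s['ee_rot'][:,1]; print(s['tool_pos'],np.degrees(np.arctan2(y[1],y[0])),s['wrist_force'])
save(f,'w10.png',k=1.25)
E
```

```text
[500.950041   101.1019404  320.24741248] -5.617788200359282 [-0.61058402  0.60389994  1.13551447]
```

View pics/w10.png

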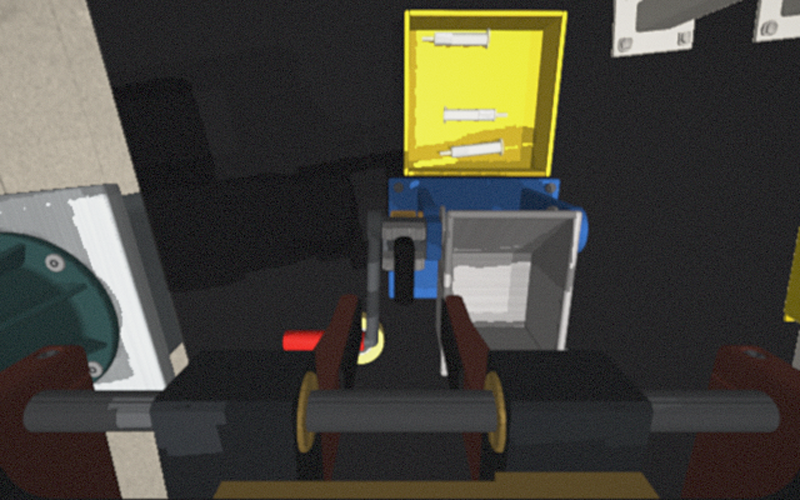

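Three cartridges lie in the tub at (455,40), (475,115) and (470,150). The hopper is empty and upright, and the pin handle (403,270) is centred between the fingers.

>>> move_arm([
  {"delta_pos": [0.1,0.15,-2.5],"twist": 0},
  {"delta_pos": [0.1,0.15,-5],"twist": 0},
  {"delta_pos": [0.1,0.15,-7],"twist": 0},
  {"delta_pos": [0.1,0.15,-7.5],"twist": 0},
  {"delta_pos": [0.1,0.15,-7.5],"twist": 0},
])

```text
time_s: 33.6
tool_pos: [500.8, 102.6, 244.2]
ee_rot: [[0.099, 0.995, -0.004], [0.995, -0.099, -0.0], [-0.001, -0.004, -1.0]]
wrist_force: [-0.2, -0.3, -0.2]
grip_width: 35.5
grasp_force: 0.0
```

>>> move_arm([
  {"delta_pos": [0,0,0],"twist": 0},
  {"delta_pos": [0,0,0],"twist": 0},
  {"delta_pos": [0,0,0],"twist": 0},
  {"delta_pos": [0,0,0],"twist": 0},
  {"delta_pos": [0,0,0],"twist": 0},
], jaw=1, grip_force=45)

```text
time_s: 34.02
tool_pos: [502.7, 103.0, 246.7]
ee_rot: [[0.101, 0.995, 0.002], [0.995, -0.101, 0.0], [0.0, 0.002, -1.0]]
wrist_force: [-0.9, -0.1, 5.6]
grip_width: 11.8
grasp_force: 45.0
```

>>> move_arm([
  {"delta_pos": [0,0,0.2],"twist": 0},
  {"delta_pos": [0,0,0.4],"twist": 0},
  {"delta_pos": [0,0,0.6],"twist": 0},
  {"delta_pos": [0,0,0.75],"twist": 0},
  {"delta_pos": [0,0,0.75],"twist": 0},
])

```text
time_s: 34.43
tool_pos: [502.5, 102.9, 252.8]
ee_rot: [[0.101, 0.995, 0.001], [0.995, -0.101, 0.0], [0.0, 0.0, -1.0]]
wrist_force: [5.0, 1.6, -11.3]
grip_width: 11.8
grasp_force: 45.0
```

>>> move_arm([
  {"delta_pos": [0,0,0],"twist": 0.1},
  {"delta_pos": [0,0,0],"twist": 0.22},
  {"delta_pos": [0,0,0],"twist": 0.34},
  {"delta_pos": [0,0,0],"twist": 0.46},
  {"delta_pos": [0,0,0],"twist": 0.58},
])

```text
time_s: 34.85
tool_pos: [502.7, 103.0, 252.6]
ee_rot: [[-0.466, 0.885, 0.001], [0.885, 0.466, 0.0], [-0.0, 0.001, -1.0]]
wrist_force: [5.4, 1.3, -11.0]
grip_width: 11.7
grasp_force: 45.0
```

>>> move_arm([
  {"delta_pos": [0,0,0],"twist": 0.12},
  {"delta_pos": [0,0,0],"twist": 0.24},
  {"delta_pos": [0,0,0],"twist": 0.36},
  {"delta_pos": [0,0,0],"twist": 0.48},
  {"delta_pos": [0,0,0],"twist": 0.6},
])

```text
time_s: 35.27
tool_pos: [502.7, 103.2, 252.6]
ee_rot: [[-0.884, 0.467, 0.001], [0.467, 0.884, 0.001], [-0.001, 0.001, -1.0]]
wrist_force: [5.6, 1.4, -11.6]
grip_width: 11.8
grasp_force: 45.0
```

>>> move_arm([
  {"delta_pos": [0,0,0],"twist": 0.12},
  {"delta_pos": [0,0,0],"twist": 0.24},
  {"delta_pos": [0,0,0],"twist": 0.36},
  {"delta_pos": [0,0,0],"twist": 0.39},
  {"delta_pos": [0,0,0],"twist": 0.39},
])

```text
time_s: 35.68
tool_pos: [502.7, 103.3, 252.6]
ee_rot: [[-0.995, 0.1, 0.001], [0.1, 0.995, 0.001], [-0.001, 0.001, -1.0]]
wrist_force: [6.8, 2.2, -11.3]
grip_width: 11.8
grasp_force: 45.0
```

>>> move_arm([
  {"delta_pos": [0,0,-0.4],"twist": 0},
  {"delta_pos": [0,0,-0.8],"twist": 0},
  {"delta_pos": [0,0,-1.2],"twist": 0},
  {"delta_pos": [0,0,-1.6],"twist": 0},
  {"delta_pos": [0,0,-1.8],"twist": 0},
])

```text
time_s: 36.1
tool_pos: [502.8, 103.3, 234.7]
ee_rot: [[-0.995, 0.102, 0.001], [0.102, 0.995, 0.001], [-0.001, 0.001, -1.0]]
wrist_force: [4.7, 2.5, -6.3]
grip_width: 11.6
grasp_force: 45.0
```

>>> move_arm([
  {"delta_pos": [0,0,-0.2],"twist": 0},
  {"delta_pos": [0,0,-0.4],"twist": 0},
  {"delta_pos": [0,0,-0.5],"twist": 0},
  {"delta_pos": [0,0,-0.5],"twist": 0},
  {"delta_pos": [0,0,-0.5],"twist": 0},
])

```text
time_s: 36.52
tool_pos: [502.8, 103.3, 230.3]
ee_rot: [[-0.995, 0.102, 0.001], [0.102, 0.995, 0.001], [-0.001, 0.001, -1.0]]
wrist_force: [4.6, 2.1, -6.7]
grip_width: 11.6
grasp_force: 45.0
```

>>> move_arm([
  {"delta_pos": [0,0,0],"twist": 0},
  {"delta_pos": [0,0,0],"twist": 0},
  {"delta_pos": [0,0,0],"twist": 0},
  {"delta_pos": [0,0,0],"twist": 0},
  {"delta_pos": [0,0,0],"twist": 0},
], jaw=0.1)

```text
time_s: 36.93
tool_pos: [501.8, 102.8, 230.2]
ee_rot: [[-0.995, 0.102, -0.0], [0.102, 0.995, -0.0], [0.0, -0.0, -1.0]]
wrist_force: [0.4, 0.7, -0.0]
grip_width: 38.8
grasp_force: 0.0
```

>>> move_arm([
  {"delta_pos": [0,0,3],"twist": 0},
  {"delta_pos": [0,0,6],"twist": 0},
  {"delta_pos": [0,0,9.5],"twist": 0},
  {"delta_pos": [0,0,11],"twist": 0},
  {"delta_pos": [0,0,11],"twist": 0},
])

```text
time_s: 37.35
tool_pos: [504.3, 103.0, 344.4]
ee_rot: [[-0.995, 0.102, 0.008], [0.102, 0.995, 0.0], [-0.008, 0.001, -1.0]]
wrist_force: [0.5, 0.5, -0.3]
grip_width: 39.7
grasp_force: 0.0
```

>>> move_arm([
  {"delta_pos": [-2,0,0],"twist": 0},
  {"delta_pos": [-4,0,0],"twist": 0},
  {"delta_pos": [-6,0,0],"twist": 0},
  {"delta_pos": [-6,0,0],"twist": 0},
  {"delta_pos": [-6,0,0],"twist": 0},
])

```text
time_s: 37.77
tool_pos: [441.0, 102.8, 339.1]
ee_rot: [[-0.995, 0.102, -0.001], [0.102, 0.995, -0.0], [0.001, -0.0, -1.0]]
wrist_force: [0.6, 0.2, 0.7]
grip_width: 39.7
grasp_force: 0.0
```

```bash
python3 - <<'E'
from h import *
f=grab('wrist');s=f['state'];print(s['tool_pos'],s['wrist_force']); redbar(f)
save(f,'w11.png',k=1.25)
C=cloud(f); m=(C[...,2]>225)&(C[...,2]<275)&(C[...,0]<540)&(C[...,0]>470)&(C[...,1]>80)&(C[...,1]<125); print(m.sum(),np.percentile(C[m][:,2],[10,50,90]),cv2.minAreaRect(C[m][:,:2].astype(np.float32)))
# before state for rim-level
C0=C; k=(C[...,2]>172)&(C[...,2]<195)&(C[...,0]>515); print('rim',k.sum(),np.median(C[k],0))
E
```

```text
[440.95732992 102.8401369  339.1303889 ] [0.62365584 0.17220844 0.72484316]
bar c [430.6  27.2] [15.8 63.7] ztop 195.7963881470563
stand y -82.0 phi from y -55.1
606 [235.44999702 245.01310814 246.42005126] ((501.0471496582031, 103.51165008544922), (13.1592378616333, 37.08538818359375), 84.21951293945312)
rim 1086 [547.4024587   80.42194874 182.23437208]
```

View pics/w11.png

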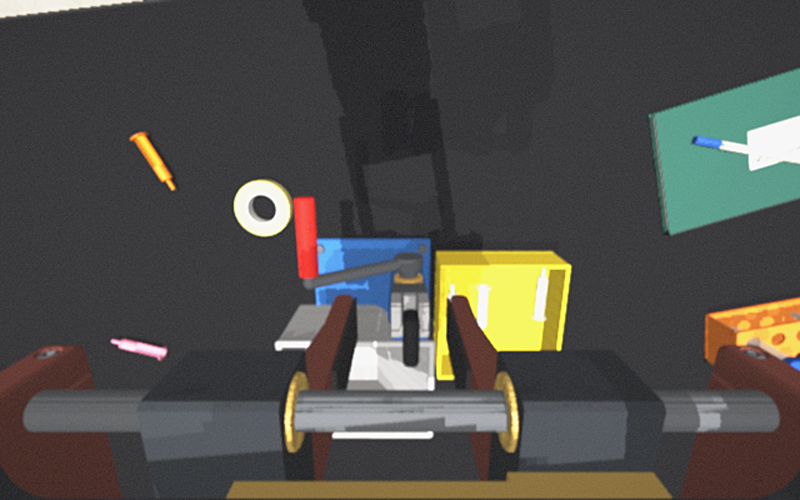

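The pin is home (top at z 246, along stand x), the lever is at -55° and the cartridges are in the tub. I'll do a last check for any stray cartridge on the bench, then hand in.

```bash
python3 - <<'E'
from h import *
for n in('top','side'):
    print(n); f=grab(n); C=cloud(f); h=cv2.cvtColor(f['image'],cv2.COLOR_RGB2HSV)
    m=((h[...,1]<70)&(h[...,2]>110)&(C[...,2]>4)&(C[...,2]<35)&(C[...,0]>300)&(C[...,0]<740)&(abs(C[...,1])<900)).astype(np.uint8)
    k,l,st,_=cv2.connectedComponentsWithStats(m)
    for i in range(1,k):
        if st[i,4]>25: print(st[i],np.median(C[l==i],0).round(0))
E
```

```text
top
[327 158  17  18 228] [ 689. -138.   15.]
[399 167  14  14  39] [ 648. -392.   24.]
[309 231  11   7  26] [446. -65.  18.]
[127 232  32  18 399] [416. 546.  14.]
side
[273 119  17  15 184] [415. 550.  10.]
[268 138  37  10  81] [431. 416.   9.]
[274 229  21  14 166] [426. -57.  16.]
[375 244  24  20 372] [ 689. -145.   13.]
[382 331  33  19 287] [ 662. -406.   20.]
[388 391   5   9  26] [ 627. -525.   23.]
```

```bash
python3 -c "
from bench import arm; print(arm.sign_off())"
```

```text
the job is handed in; nothing more can be done
None
```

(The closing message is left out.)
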